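# Scoop the clay beads out of the tray

## Robot

A 6-joint arm with a two-finger parallel gripper is mounted at the origin on the work surface. World frame = base frame: x ahead of the robot, y to its left, z up, the work surface at z = 0. Lengths are in m, angles in rad, forces in N, time in s.
With the tool pointing down it reaches from about 0.375 to 0.9 m from the base axis. Payload 3.1 kg.
Tool frame: the origin (TCP) lies where the fingers leave the gripper's body, on its centre line; the fingertips stand 73 mm ahead of it and the grasp point (between the pads) lies 54 mm ahead of it; z points along the fingers, y is the line along which they close (so a half turn about z gives the same grasp; the last joint's range is limited). The gripper opens to 85 mm and grips with 20 to 120 N. Pads are 22 mm wide; open, the fingers measure 114 mm over their backs; the gripper's body (76 mm by 85 mm) begins 54 mm behind the grasp point. The pads swing forward as they close: fully open they stand 13 mm farther back than shut.
Start: joints at [-1.464, 0.527, 1.433, -0, 1.181, -0.178], TCP at [0.176, -0.6, 0.304] pointing down, gripper open.
Joint ranges: [-3.08, 3.08], [-0.75, 2.2], [0.22, 2.44], [-1.43, 4.57], [0, 2.65], [-2.85, 2.85]. Speed limits (rad/s): [2.79, 2.79, 3.14, 3.14, 3.14, 3.14].

## Interface

Orientations are given as a unit quaternion [x, y, z, w].
In Python, from station import manip gives the robot as it stands.
- The arm moves only by the shell command python3 -m crank 'ROWS' [FORCE]. ROWS is JSON, a list of rows, each an object with "dp": the shift along the tool's x, y, z normalised to -1 to 1, where 1 is 50 cm, a list of three; "delta_rot": the turn, a rotation vector about the tool's x, y, z normalised to -1 to 1, where 1 is 2 pi rad, a list of three; "fingers": the opening, from -1 (shut) to 1 (fully open). A call has 1 to 12 rows; each row shifts and turns the commanded pose from where the row before left it, along the tool's axes as they then stand; what a row does not reach is not made up. A row lasts 1/12 s, in which the tool goes at most 41.7 mm and 7.16 degrees, less where a joint would pass 70% of its speed; a pose out of reach is approached as far as the arm can. A call with a number of a shift or a turn outside -1 to 1 is refused whole. A call with a gripper value outside its range is refused whole. The fingers move at their own pace and stop on an object; FORCE is the grip in N (left out, the last holds). Time passes only in rows, so rows that do not move let the fingers close. It gives the time, the measured TCP pose, the force, the opening and the grip force at its end, in the units of the state.
- manip.sense(): the state, without advancing time (a new reading comes with each control period).
- manip.snapshot(name): name is "scene" or "side" or "wrist"; returns (picture, depth): 400x640x3 uint8, red, green, blue; 400x640 float32, m along the optical axis (not along the pixel's ray), 0 where there is no reading.
- manip.camera_model(name): a dict with "fx", "fy", "cx", "cy" (pixels), "origin" and "attitude" of the camera in the world. Camera axes: x right, y up, looking along -z (the intrinsics and any distortion apply to the point x, -y, -z); pixel columns grow to the right and rows downward; lengths in m; the calibration is good to about 2 mm. A picture is of the moment at which its call begins: read the wrist's pose just before it. camera_model takes no time and is no camera call; for the wrist camera it gives the pose at the moment of the call.
- manip.sign_off(): hands the job in; it is judged then, once.
The state is a dict: "t": time; "q": joint angles; "qd": joint speeds; "tau": joint torques, N m; "tcp_pos": TCP position; "tool_rot": TCP orientation; "force": force on the tool from outside, world axes, zero at the start; "ft_torque": the same for the moment, N m; "finger_gap": opening from 0.0 (shut) to 1.0 (fully open); "gripper_force": force on a finger pad.
Only numpy, scipy, OpenCV 4.12 (cv2) and the standard library are available. Lean on these libraries where they do the work, as an engineer would, in place of code of your own. Each camera call takes 0.05 s, during which the arm holds its last target. There are 200 camera calls.

## Task

Take the scoop off its stand and use it to move all the fired-clay beads from the metal tray into the white bowl, then hang the scoop back on the prongs of its stand and leave the bowl standing. Do not touch beads that lie in the tray with the fingers (one that has strayed outside the tray may be picked up by hand), do not let beads fall from more than about a hand's length, and leave the jar and the mannequin where they are.

Things in the scene. Friction and masses are not known exactly. Their poses are not given: they have to be found in the camera images.
- scoop_grip (a point): Centre of the wooden grip of a small steel scoop, 0.22 kg, which starts hanging on the stand. x points to the scoop's open lip, z up the grip. The grip is an upright flat bar: 30 mm along x, 16 mm thick along y, from 30 mm below to 26 mm above this point; grip it across y, from above. The pan's flat underside is 135 mm below this point, its lip 47 mm ahead (+x), the back of its rear wall 36 mm behind
- scoop_cross (a point): Middle of the underside of the scoop's steel crosspiece, 35 mm below scoop_grip; axes as there. The crosspiece is 36 mm along x, 50 mm along y, 5 mm thick; the scoop hangs by it. Below it a bent 10 mm stem runs down and back to the pan's rear wall
- scoop_pan (a point): Middle of the upper face of the pan's floor, 132 mm below and 5 mm ahead of scoop_grip; axes as there. The pan is a flat shovel open at the front (+x), 83 mm long, 68 mm wide, side and rear walls 36 mm high and 3 mm thick, floor 3 mm, its front 26 mm thinning to a sharp lip. It is polished: beads slide on a slope of about 20 degrees. It takes three or four beads (centres 14 mm above the floor)
- stand: Fixed wooden stand for the scoop, foot 170 x 130 mm. Origin at table level under the hanging place; x points from the fork's open end to the upright post (front face at x = 74 mm). The scoop hangs with its lip to the stand's -x; its grip centre is then over this origin within 15 mm along x and 7 mm along y, 185 mm above the table
- stand_fork (a point): Hanging place, 150 mm above the stand's origin, axes as the stand. Two level steel prongs (10 mm wide, 24 mm apart inside, tops at this height) run along x from the post to x = -40 mm. The scoop's crosspiece rests on them, stem between them. Tips at x = -40 to -32 mm stand 12 mm above the prongs, a stop bar at x = 32 mm stands 8 mm above: lift the scoop over 12 mm, then draw it out to -x
- tray: Fixed smooth metal tray. Origin at the centre of its underside, on the table; inside 240 mm along its x, 180 mm along its y; walls 5 mm thick, 45 mm high; inner floor 5 mm above the table. The beads start spread over the half with x below 0, nearer the robot; the other half starts empty
- bowl: Loose white ceramic bowl, about 0.6 kg, mouth 180 mm across outside, 60 mm high, wall 5 mm. Origin at the centre of its underside
- bead0_mid (a point): Centre of a fired-clay bead: a cube 28 mm across with broad chamfers on all edges, 30 g; any face may be up (may be absent)
- bead1_mid (a point): Centre of another such bead; may be absent
- bead2_mid (a point): Centre of another such bead; may be absent
- bead3_mid (a point): Centre of another such bead; may be absent
- bead4_mid (a point): Centre of another such bead; may be absent
- bead5_mid (a point): Centre of another such bead; may be absent
- bead6_mid (a point): Centre of another such bead; may be absent
- bead7_mid (a point): Centre of another such bead; may be absent
- bead8_mid (a point): Centre of another such bead; may be absent
- bead9_mid (a point): Centre of another such bead; may be absent
- jar: Bystander: glass jar, 72 mm wide, 120 mm high; origin under its centre
- figure: Bystander: wooden drawing mannequin, 70 mm foot, 200 mm high; origin under its centre

How it is judged:
On the way, in this order (a step that is already met when the one before it is completed fails the run):
1. the scoop is taken off the stand (distance between scoop_grip and stand above 0.26 m), for 0.2 s.
2. at least one bead is carried in the scoop's pan, clear above the tray (((x of bead0_mid in the frame of scoop_pan between -0.045 and 0.045 m and y of bead0_mid in the frame of scoop_pan between -0.034 and 0.034 m and z of bead0_mid in the frame of scoop_pan between 0 and 0.05 m and height (world z) of bead0_mid above 0.09 m) or (x of bead1_mid in the frame of scoop_pan between -0.045 and 0.045 m and y of bead1_mid in the frame of scoop_pan between -0.034 and 0.034 m and z of bead1_mid in the frame of scoop_pan between 0 and 0.05 m and height (world z) of bead1_mid above 0.09 m) or (x of bead2_mid in the frame of scoop_pan between -0.045 and 0.045 m and y of bead2_mid in the frame of scoop_pan between -0.034 and 0.034 m and z of bead2_mid in the frame of scoop_pan between 0 and 0.05 m and height (world z) of bead2_mid above 0.09 m) or (x of bead3_mid in the frame of scoop_pan between -0.045 and 0.045 m and y of bead3_mid in the frame of scoop_pan between -0.034 and 0.034 m and z of bead3_mid in the frame of scoop_pan between 0 and 0.05 m and height (world z) of bead3_mid above 0.09 m) or (x of bead4_mid in the frame of scoop_pan between -0.045 and 0.045 m and y of bead4_mid in the frame of scoop_pan between -0.034 and 0.034 m and z of bead4_mid in the frame of scoop_pan between 0 and 0.05 m and height (world z) of bead4_mid above 0.09 m) or (x of bead5_mid in the frame of scoop_pan between -0.045 and 0.045 m and y of bead5_mid in the frame of scoop_pan between -0.034 and 0.034 m and z of bead5_mid in the frame of scoop_pan between 0 and 0.05 m and height (world z) of bead5_mid above 0.09 m) or (x of bead6_mid in the frame of scoop_pan between -0.045 and 0.045 m and y of bead6_mid in the frame of scoop_pan between -0.034 and 0.034 m and z of bead6_mid in the frame of scoop_pan between 0 and 0.05 m and height (world z) of bead6_mid above 0.09 m) or (x of bead7_mid in the frame of scoop_pan between -0.045 and 0.045 m and y of bead7_mid in the frame of scoop_pan between -0.034 and 0.034 m and z of bead7_mid in the frame of scoop_pan between 0 and 0.05 m and height (world z) of bead7_mid above 0.09 m) or (x of bead8_mid in the frame of scoop_pan between -0.045 and 0.045 m and y of bead8_mid in the frame of scoop_pan between -0.034 and 0.034 m and z of bead8_mid in the frame of scoop_pan between 0 and 0.05 m and height (world z) of bead8_mid above 0.09 m) or (x of bead9_mid in the frame of scoop_pan between -0.045 and 0.045 m and y of bead9_mid in the frame of scoop_pan between -0.034 and 0.034 m and z of bead9_mid in the frame of scoop_pan between 0 and 0.05 m and height (world z) of bead9_mid above 0.09 m))), for 0.2 s.
At the end, for the whole second after the job is handed in: every bead lies in the bowl (within 80 mm of its axis, below 65 mm over its foot), the bowl stands upright on the table, the scoop hangs released and at rest on the prongs (grip centre within 25 mm along and 15 mm across of its place, 178 to 192 mm high, tilt under 0.15 rad) (horizontal distance between each of bead0_mid, bead1_mid, bead2_mid, bead3_mid, bead4_mid, bead5_mid, bead6_mid, bead7_mid, bead8_mid, bead9_mid and bowl below 0.08 m and z of bead0_mid in the frame of bowl between 0 and 0.065 m and z of bead1_mid in the frame of bowl between 0 and 0.065 m and z of bead2_mid in the frame of bowl between 0 and 0.065 m and z of bead3_mid in the frame of bowl between 0 and 0.065 m and z of bead4_mid in the frame of bowl between 0 and 0.065 m and z of bead5_mid in the frame of bowl between 0 and 0.065 m and z of bead6_mid in the frame of bowl between 0 and 0.065 m and z of bead7_mid in the frame of bowl between 0 and 0.065 m and z of bead8_mid in the frame of bowl between 0 and 0.065 m and z of bead9_mid in the frame of bowl between 0 and 0.065 m and x of scoop_grip in the frame of stand between -0.025 and 0.025 m and y of scoop_grip in the frame of stand between -0.015 and 0.015 m and z of scoop_grip in the frame of stand between 0.178 and 0.192 m and angle between each of scoop_grip, bowl's own z axis and vertical below 0.15 rad and height (world z) of bowl between -0.005 and 0.01 m and linear speed of scoop below 0.05 m/s and linear speed of bowl below 0.03 m/s); the robot touches nothing.
It fails at once if the fingers touch a bead that lies in the tray ((contact force between the fingers and bead0 above 0.5 N and x of bead0_mid in the frame of tray between -0.125 and 0.125 m and y of bead0_mid in the frame of tray between -0.095 and 0.095 m and z of bead0_mid in the frame of tray below 0.04 m) or (contact force between the fingers and bead1 above 0.5 N and x of bead1_mid in the frame of tray between -0.125 and 0.125 m and y of bead1_mid in the frame of tray between -0.095 and 0.095 m and z of bead1_mid in the frame of tray below 0.04 m) or (contact force between the fingers and bead2 above 0.5 N and x of bead2_mid in the frame of tray between -0.125 and 0.125 m and y of bead2_mid in the frame of tray between -0.095 and 0.095 m and z of bead2_mid in the frame of tray below 0.04 m) or (contact force between the fingers and bead3 above 0.5 N and x of bead3_mid in the frame of tray between -0.125 and 0.125 m and y of bead3_mid in the frame of tray between -0.095 and 0.095 m and z of bead3_mid in the frame of tray below 0.04 m) or (contact force between the fingers and bead4 above 0.5 N and x of bead4_mid in the frame of tray between -0.125 and 0.125 m and y of bead4_mid in the frame of tray between -0.095 and 0.095 m and z of bead4_mid in the frame of tray below 0.04 m) or (contact force between the fingers and bead5 above 0.5 N and x of bead5_mid in the frame of tray between -0.125 and 0.125 m and y of bead5_mid in the frame of tray between -0.095 and 0.095 m and z of bead5_mid in the frame of tray below 0.04 m) or (contact force between the fingers and bead6 above 0.5 N and x of bead6_mid in the frame of tray between -0.125 and 0.125 m and y of bead6_mid in the frame of tray between -0.095 and 0.095 m and z of bead6_mid in the frame of tray below 0.04 m) or (contact force between the fingers and bead7 above 0.5 N and x of bead7_mid in the frame of tray between -0.125 and 0.125 m and y of bead7_mid in the frame of tray between -0.095 and 0.095 m and z of bead7_mid in the frame of tray below 0.04 m) or (contact force between the fingers and bead8 above 0.5 N and x of bead8_mid in the frame of tray between -0.125 and 0.125 m and y of bead8_mid in the frame of tray between -0.095 and 0.095 m and z of bead8_mid in the frame of tray below 0.04 m) or (contact force between the fingers and bead9 above 0.5 N and x of bead9_mid in the frame of tray between -0.125 and 0.125 m and y of bead9_mid in the frame of tray between -0.095 and 0.095 m and z of bead9_mid in the frame of tray below 0.04 m)).
It fails at once if a bead falls from more than about 20 cm (faster than 2 m/s) (linear speed of any of bead0, bead1, bead2, bead3, bead4, bead5, bead6, bead7, bead8, bead9 above 2 m/s).
It fails at once if a bystander (jar, mannequin) is pushed more than 40 mm away or tipped over (distance of any of jar, figure from where it was at the start of the episode above 0.04 m or angle between any of jar, figure's own z axis and vertical above 0.5 rad).
Of bead0, bead1, bead2, bead3, bead4, bead5, bead6, bead7, bead8, bead9 only 7 to 10 are there at a start; the rules pass over those that are not, and their reading is None.
At some moment in a run one of bowl may be knocked a few centimetres aside while the robot is not near it.
It also fails if it takes over 210 s, if anything falls off the work surface, if the arm or the gripper's body presses on something with over 40 N, if the wrist force passes 120 N, or if a joint passes its speed limit or range.

## Working session

There is one attempt and no reset: what is moved stays moved. The work goes in short steps, Python scripts to look and compute and a shell command to move; the robot and the scene stay as the last step left them, time stands still between calls to the robot, and variables do not carry over. Pictures are saved under pics/ and viewed, at most 15 in all, crops included, and the job is handed in when it is done.

```bash
ls; mkdir -p pics; python3 - <<'E'
from station import manip
import cv2,numpy as np
print(manip.sense())
for n in("scene","side","wrist"):
    m=manip.camera_model(n);print(n,m)
    p,d=manip.snapshot(n);cv2.imwrite(f"pics/{n}0.png",p[:,:,::-1]);np.save(f"{n}0.npy",d)
E
```

```text
pics
{'t': 0.0, 'q': array([-1.46350277e+00,  5.28465627e-01,  1.43390425e+00,  4.78764296e-05,
        1.18138640e+00, -1.78503288e-01]), 'qd': array([-1.00429668e-03, -8.41819955e-04,  1.05576948e-03,  4.24254081e-05,
        3.81406602e-04, -4.09388020e-04]), 'tau': array([ 7.46372953e-04, -4.42344832e+01, -1.78022593e+01, -5.81347263e-05,
        8.45681468e-03,  3.10598864e-06]), 'tcp_pos': array([ 0.17617666, -0.59907511,  0.30293316]), 'tool_rot': array([ 9.89808101e-01,  1.42403486e-01,  6.06317543e-05, -1.08033717e-03]), 'force': array([-0.3444061 , -0.0801696 ,  0.00260253]), 'ft_torque': array([-0.03554355,  0.03196256,  0.01634773]), 'gripper_force': 0.0, 'finger_gap': 0.9989088576662921}
scene {'fx': 370.3914894417615, 'fy': 370.3914894417615, 'cx': 316.8493212726401, 'cy': 201.20017025511876, 'origin': array([ 1.17566356, -0.43812027,  0.79003498]), 'attitude': array([0.3566073 , 0.17709246, 0.42617167, 0.81230979])}
side {'fx': 378.37072567449894, 'fy': 378.37072567449894, 'cx': 324.85946104588027, 'cy': 199.2294012739588, 'origin': array([0.17809722, 0.49903461, 0.6215931 ]), 'attitude': array([-0.1540591 ,  0.42762715,  0.82863868, -0.32673958])}
wrist {'fx': 352.42986586489, 'fy': 352.42986586489, 'cx': 320.06188340830704, 'cy': 195.37281241600598, 'origin': array([ 0.2399175 , -0.57991111,  0.37423442]), 'attitude': array([-0.10628444,  0.08091577, -0.59329614,  0.79382363])}
```

View pics/scene0.png

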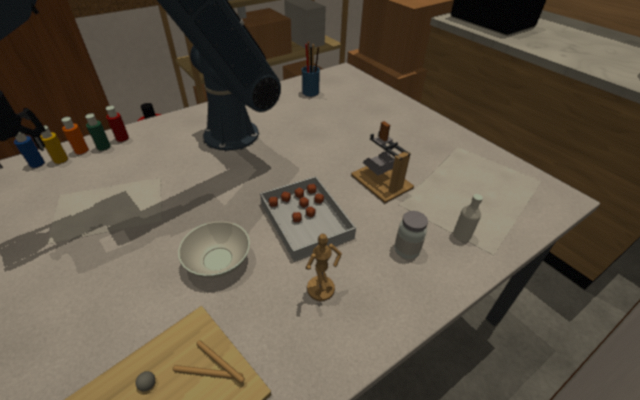

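View pics/side0.png

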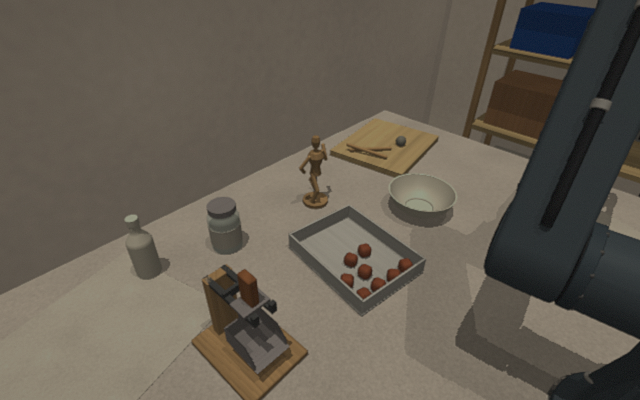

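Scene view: stand with scoop at about (385,170), tray centre about (306,218) with 8 beads at its robot end, bowl (215,252), mannequin (321,270), jar (411,237). The side view shows the same, with the grip at (248,287), and the scoop lip pointing toward the right/bottom. Next I build a top-down height map from the depth.

```bash
cat >h.py <<'E'
from station import manip
import cv2,numpy as np
from scipy.spatial.transform import Rotation as R
def cloud(n):
    m=manip.camera_model(n);p,d=manip.snapshot(n)
    v,u=np.mgrid[:400,:640]
    P=np.stack([(u-m['cx'])/m['fx']*d,-(v-m['cy'])/m['fy']*d,-d],-1)
    W=P@R.from_quat(m['attitude']).as_matrix().T+m['origin']
    W[d<=0]=np.nan
    return p,W
def red(p):
    q=cv2.cvtColor(p,cv2.COLOR_RGB2HSV)
    return ((q[...,0]<11)|(q[...,0]>172))&(q[...,1]>130)&(q[...,2]>50)
def top(views,x0=.2,x1=.95,y0=-.6,y1=.5,s=.00155):
    # ortho: rows = -x, cols = -y ; keeps highest
    H=int((x1-x0)/s);Wd=int((y1-y0)/s);img=np.zeros((H,Wd,3),np.uint8)
    Q=np.concatenate([w.reshape(-1,3) for p,w in views]);C=np.concatenate([p.reshape(-1,3) for p,w in views])
    ok=np.isfinite(Q[:,0])&(Q[:,2]<.3);Q=Q[ok];C=C[ok];o=np.argsort(Q[:,2]);Q=Q[o];C=C[o]
    r=((x1-Q[:,0])/s).astype(int);c=((y1-Q[:,1])/s).astype(int)
    k=(r>=0)&(r<H)&(c>=0)&(c<Wd)
    for dr in(0,1):
        for dc in(0,1): img[np.clip(r[k]+dr,0,H-1),np.clip(c[k]+dc,0,Wd-1)]=C[k][:,::-1]
    for x in np.arange(np.ceil(x0*10)/10,x1,.1): cv2.putText(img,f"{x:.1f}",(0,int((x1-x)/s)),0,.35,(255,255,0));img[int((x1-x)/s),::4]=(255,255,0)
    for y in np.arange(np.ceil(y0*10)/10,y1,.1): cv2.putText(img,f"{y:.1f}",(int((y1-y)/s),10),0,.35,(0,255,255));img[::4,min(Wd-1,int((y1-y)/s))]=(0,255,255)
    return img
E
python3 - <<'E'
from h import *
V=[cloud("scene"),cloud("side")]
cv2.imwrite("pics/top0.png",top(V))
p,W=V[0]
for p,W in V:
    m=red(p)&np.isfinite(W[...,0])
    n,l,s,c=cv2.connectedComponentsWithStats(m.astype(np.uint8))
    for i in range(1,n):
        if s[i,4]>15: print(s[i,4],c[i].round(),np.median(W[l==i],0).round(3), W[l==i].max(0).round(3))
np.savez("c0.npz",a=V[0][1],b=V[1][1],pa=V[0][0],pb=V[1][0])
E
```

```text
Traceback (most recent call last):
  File "h.py", line 23, in top
    for x in np.arange(np.ceil(x0*10)/10,x1,.1): cv2.putText(img,f"{x:.1f}",(0,int((x1-x)/s)),0,.35,(255,255,0));img[int((x1-x)/s),::4]=(255,255,0)
                                                                                                                 ~~~^^^^^^^^^^^^^^^^^^^
IndexError: index 483 is out of bounds for axis 0 with size 483
```

```bash
sed -i 's/img\[int((x1-x)\/s),::4\]/img[min(H-1,int((x1-x)\/s)),::4]/' h.py
python3 - <<'E'
from h import *
V=[cloud("scene"),cloud("side")]
cv2.imwrite("pics/top0.png",top(V))
for p,W in V:
    m=red(p)&np.isfinite(W[...,0])
    n,l,s,c=cv2.connectedComponentsWithStats(m.astype(np.uint8))
    for i in range(1,n):
        if s[i,4]>15: print(s[i,4],c[i].round(),np.median(W[l==i],0).round(3), W[l==i].max(0).round(3))
np.savez("c0.npz",a=V[0][1],b=V[1][1],pa=V[0][0],pb=V[1][0])
E
```

```text
74 [307.  57.] [-0.139  0.441  0.155] [-0.126  1.173  0.212]
64 [113. 117.] [-0.189 -0.351  0.097] [-0.174 -0.328  0.102]
16 [141. 118.] [-0.784 -0.188 -0.252] [-0.732 -0.178 -0.222]
61 [311. 187.] [0.456 0.061 0.029] [0.467 0.087 0.034]
119 [301. 197.] [0.459 0.012 0.028] [0.503 0.043 0.037]
60 [285. 196.] [ 0.442 -0.026  0.03 ] [ 0.452 -0.006  0.035]
57 [319. 197.] [0.504 0.054 0.029] [0.515 0.083 0.035]
61 [273. 201.] [ 0.441 -0.069  0.029] [ 0.452 -0.044  0.035]
59 [310. 211.] [ 0.539 -0.001  0.03 ] [0.549 0.013 0.035]
62 [297. 217.] [ 0.537 -0.046  0.029] [ 0.547 -0.031  0.035]
121 [364. 250.] [ 0.523 -0.035  0.029] [ 0.539 -0.024  0.034]
126 [350. 259.] [0.528 0.011 0.028] [0.542 0.02  0.034]
112 [405. 264.] [ 0.432 -0.058  0.03 ] [ 0.444 -0.049  0.035]
140 [365. 271.] [0.483 0.018 0.029] [0.496 0.026 0.034]
98 [392. 274.] [ 0.436 -0.016  0.03 ] [ 0.447 -0.005  0.034]
100 [348. 279.] [0.494 0.062 0.031] [0.51  0.07  0.034]
112 [377. 283.] [0.443 0.028 0.03 ] [0.455 0.039 0.034]
88 [363. 292.] [0.448 0.068 0.032] [0.46  0.078 0.034]
```

View pics/top0.png

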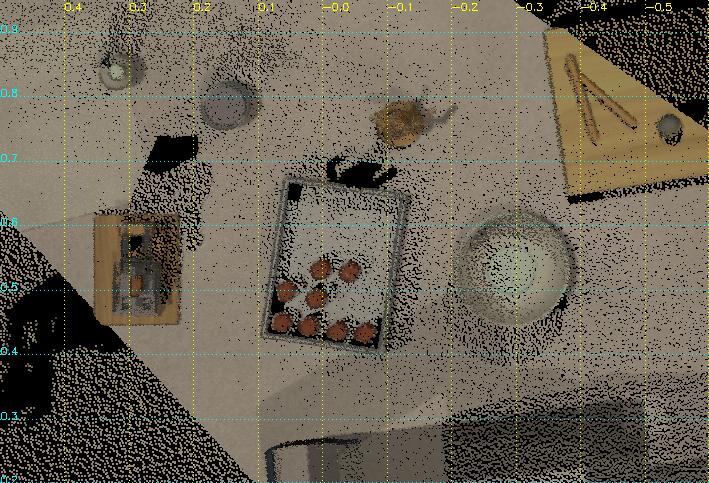

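The top view is clear: 8 beads, tray yaw about -7°, scoop on the stand near (0.51, 0.29) with lip toward the robot (-x), bowl near (0.535,-0.29). Next I fit these numerically.

```bash
cat >>h.py <<'E'
def rect(Q):
    (c,wh,a)=cv2.minAreaRect((Q[:,:2]*1000).astype(np.float32));return np.round(c,1),np.round(wh,1),round(a,1)
def circ(Q):
    A=np.c_[2*Q[:,:2],np.ones(len(Q))];s=np.linalg.lstsq(A,(Q[:,:2]**2).sum(1),rcond=None)[0]
    return s[:2],np.sqrt(s[2]+s[0]**2+s[1]**2)
def box(W,x,y,z):
    Q=W.reshape(-1,3);return Q[(Q[:,0]>x[0])&(Q[:,0]<x[1])&(Q[:,1]>y[0])&(Q[:,1]<y[1])&(Q[:,2]>z[0])&(Q[:,2]<z[1])]
E
python3 - <<'E'
from h import *
z=np.load("c0.npz");Q=np.concatenate([z['a'].reshape(-1,3),z['b'].reshape(-1,3)])
g=box(Q,(.46,.56),(.24,.35),(.19,.215));print("grip",rect(g),g[:,2].max(),np.median(g,0))
f=box(Q,(.4,.65),(.2,.4),(.008,.03));print("foot",rect(f),np.median(f[:,2]))
for lo,hi in((.14,.17),(.165,.185)):
    f=box(Q,(.4,.65),(.2,.4),(lo,hi));print("fork",rect(f),f.min(0),f.max(0))
t=box(Q,(.38,.72),(-.14,.13),(.035,.05));t=t;print("tray",rect(t),len(t))
b=box(Q,(.42,.65),(-.42,-.18),(.055,.07));print("bowl",circ(b),b[:,2].max(),len(b))
for n,x,y in(("jar",(.74,.86),(.1,.22)),("fig",(.7,.82),(-.2,-.03))):
    o=box(Q,x,y,(.02,.25));print(n,o.min(0),o.max(0))
E
```

```text
grip (array([508.7, 289. ]), array([33.1, 21. ]), 0.4) 0.21243981977156223 [0.50479682 0.29224847 0.20758049]
foot (array([534.3, 288.1]), array([173.8, 135.7]), 0.4) 0.013210730701749718
fork (array([539.9, 289.3]), array([ 55.5, 135.3]), 89.3) [0.47199305 0.26076708 0.14001745] [0.6072815  0.31646475 0.16952892]
fork (array([508.9, 288.7]), array([33.2, 21.7]), 0.0) [0.49228223 0.27786497 0.16503611] [0.52551495 0.29958765 0.18494298]
tray (array([539.2, -16.7]), array([194.1, 253.7]), 81.6) 2012
bowl (array([ 0.53329815, -0.29149923]), np.float64(0.0861647998095001)) 0.063182720182544 788
jar [0.74945537 0.1127529  0.02011488] [0.82501937 0.19057364 0.12245255]
fig [ 0.73318884 -0.17426374  0.02018519] [ 0.79455326 -0.07058476  0.2023004 ]
```

```bash
cat >>h.py <<'E'
def plan(x,y,z,yaw=np.pi,tilt=0):
    """remaining tool-frame shift (units) and turn (units) to TCP pose; tilt>0 = lip up (deg)"""
    s=manip.sense();A=R.from_quat(s['tool_rot'])
    B=R.from_euler('z',yaw)*R.from_euler('x',np.pi)*R.from_euler('y',tilt,degrees=True)
    print("t",round(s['t'],2),"pos",s['tcp_pos'].round(4),"F",s['force'].round(1),"gap",round(s['finger_gap'],3),round(s['gripper_force'],1),"q",s['q'].round(2))
    d=np.array([x,y,z])-s['tcp_pos']
    print("dp",(A.inv().apply(d)/.5).round(4),"rot",((A.inv()*B).as_rotvec()/2/np.pi).round(4),"rows",np.linalg.norm(d)/.0417)
E
python3 -m crank '[{"dp":[0.06,-0.043,0],"delta_rot":[0,0,0],"fingers":1},{"dp":[0.06,-0.043,0],"delta_rot":[0,0,0],"fingers":1},{"dp":[0.06,-0.043,0],"delta_rot":[0,0,0],"fingers":1},{"dp":[0.06,-0.043,0],"delta_rot":[0,0,0],"fingers":1},{"dp":[0.06,-0.043,0],"delta_rot":[0,0,0],"fingers":1},{"dp":[0.06,-0.043,0],"delta_rot":[0,0,0],"fingers":1},{"dp":[0.06,-0.043,0],"delta_rot":[0,0,0],"fingers":1},{"dp":[0.06,-0.043,0],"delta_rot":[0,0,0],"fingers":1},{"dp":[0.06,-0.043,0],"delta_rot":[0,0,0],"fingers":1},{"dp":[0.06,-0.043,0],"delta_rot":[0,0,0],"fingers":1},{"dp":[0.06,-0.043,0],"delta_rot":[0,0,0],"fingers":1},{"dp":[0.06,-0.043,0],"delta_rot":[0,0,0],"fingers":1}]' 
python3 -m crank '[{"dp":[0.03,-0.0715,0],"delta_rot":[0,0,0],"fingers":1},{"dp":[0.03,-0.0715,0],"delta_rot":[0,0,0],"fingers":1},{"dp":[0.03,-0.0715,0],"delta_rot":[0,0,0],"fingers":1},{"dp":[0.03,-0.0715,0],"delta_rot":[0,0,0],"fingers":1},{"dp":[0.03,-0.0715,0],"delta_rot":[0,0,0],"fingers":1},{"dp":[0.03,-0.0715,0],"delta_rot":[0,0,0],"fingers":1},{"dp":[0.03,-0.0715,0],"delta_rot":[0,0,0],"fingers":1}]'
python3 -c "from h import *;plan(.509,.289,.3)"
```

```text
t: 1.35
tcp_pos: [0.4498, -0.2491, 0.3042]
tool_rot: [0.99, 0.142, 0.0, 0.0]
force: [1.0, -0.3, -0.8]
finger_gap: 1.0
gripper_force: 0.0
t: 1.93
tcp_pos: [0.479, 0.021, 0.3042]
tool_rot: [0.99, 0.142, 0.0, 0.0]
force: [0.5, -0.3, 0.0]
finger_gap: 0.997
gripper_force: 0.0
t 1.93 pos [0.479  0.021  0.3042] F [ 0.5 -0.3  0. ] gap 0.997 0.0 q [-0.19  0.33  1.79 -0.    1.02  1.1 ]
dp [ 0.2086 -0.4975  0.0083] rot [ 1.000e-04  1.000e-04 -4.545e-01] rows 6.468745852823095
```

```bash

python3 -m crank '[{"dp":[0.03,-0.071,0],"delta_rot":[0,0,0],"fingers":1},{"dp":[0.03,-0.071,0],"delta_rot":[0,0,0],"fingers":1},{"dp":[0.03,-0.071,0],"delta_rot":[0,0,0],"fingers":1},{"dp":[0.03,-0.071,0],"delta_rot":[0,0,0],"fingers":1},{"dp":[0.03,-0.071,0],"delta_rot":[0,0,0],"fingers":1},{"dp":[0.03,-0.071,0],"delta_rot":[0,0,0],"fingers":1},{"dp":[0.03,-0.071,0],"delta_rot":[0,0,0],"fingers":1}]' >/dev/null
python3 -m crank '[{"dp":[0,0,0],"delta_rot":[0,0,-0.0195],"fingers":1},{"dp":[0,0,0],"delta_rot":[0,0,-0.0195],"fingers":1},{"dp":[0,0,0],"delta_rot":[0,0,-0.0195],"fingers":1},{"dp":[0,0,0],"delta_rot":[0,0,-0.0195],"fingers":1},{"dp":[0,0,0],"delta_rot":[0,0,-0.0195],"fingers":1},{"dp":[0,0,0],"delta_rot":[0,0,-0.0195],"fingers":1},{"dp":[0,0,0],"delta_rot":[0,0,-0.0195],"fingers":1},{"dp":[0,0,0],"delta_rot":[0,0,-0.0195],"fingers":1},{"dp":[0,0,0],"delta_rot":[0,0,-0.0195],"fingers":1},{"dp":[0,0,0],"delta_rot":[0,0,-0.0195],"fingers":1},{"dp":[0,0,0],"delta_rot":[0,0,-0.0195],"fingers":1},{"dp":[0,0,0],"delta_rot":[0,0,-0.0195],"fingers":1}]' >/dev/null
python3 -m crank '[{"dp":[0,0,0],"delta_rot":[0,0,-0.0195],"fingers":1},{"dp":[0,0,0],"delta_rot":[0,0,-0.0195],"fingers":1},{"dp":[0,0,0],"delta_rot":[0,0,-0.0195],"fingers":1},{"dp":[0,0,0],"delta_rot":[0,0,-0.0195],"fingers":1},{"dp":[0,0,0],"delta_rot":[0,0,-0.0195],"fingers":1},{"dp":[0,0,0],"delta_rot":[0,0,-0.0195],"fingers":1},{"dp":[0,0,0],"delta_rot":[0,0,-0.0195],"fingers":1},{"dp":[0,0,0],"delta_rot":[0,0,-0.0195],"fingers":1},{"dp":[0,0,0],"delta_rot":[0,0,-0.0195],"fingers":1},{"dp":[0,0,0],"delta_rot":[0,0,-0.0195],"fingers":1},{"dp":[0,0,0],"delta_rot":[0,0,-0.0195],"fingers":1},{"dp":[0,0,0],"delta_rot":[0,0,0],"fingers":1}]' >/dev/null
python3 - <<'E'
from h import *
plan(.509,.289,.242)
p,W=cloud("wrist");cv2.imwrite("pics/w1.png",p[:,:,::-1])
g=box(W,(.45,.56),(.24,.34),(.2,.22));print(rect(g),np.median(g,0),g.min(0),g.max(0))
E
```

```text
t 4.52 pos [0.5097 0.2871 0.3039] F [ 0.5  0.1 -0.1] gap 1.002 0.0 q [ 0.32  0.47  1.54 -0.    1.13 -1.21]
dp [0.0016 0.0037 0.1239] rot [ 0.      0.     -0.0057] rows 1.4860966176263128
(array([507.3, 291.1]), array([15.8, 29.9]), 88.3) [0.50506993 0.29113464 0.21180383] [0.49231874 0.28317329 0.20000347] [0.52227507 0.29930928 0.21383905]
```

View pics/w1.png

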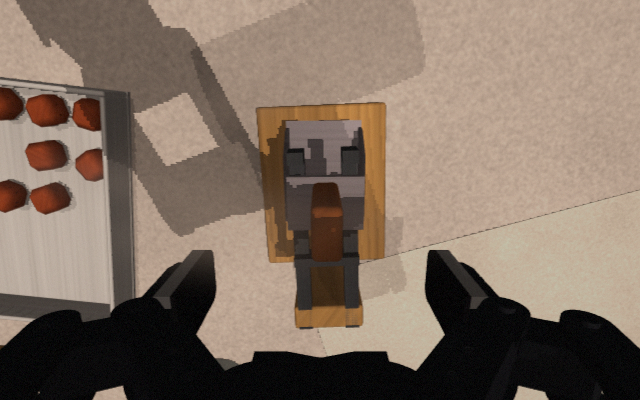

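The wrist view shows the scoop grip at (326,222) centred between the open fingers; it measures 30×16 mm, top at 0.213, as given. Now I descend and grip.

```bash

python3 -m crank '[{"dp":[0.0013,0.002,0.032],"delta_rot":[0,0,0],"fingers":1},{"dp":[0.0013,0.002,0.032],"delta_rot":[0,0,0],"fingers":1},{"dp":[0.0013,0.002,0.032],"delta_rot":[0,0,0],"fingers":1},{"dp":[0.0013,0.002,0.032],"delta_rot":[0,0,0],"fingers":1},{"dp":[0,0,0],"delta_rot":[0,0,0],"fingers":1},{"dp":[0,0,0],"delta_rot":[0,0,0],"fingers":-1},{"dp":[0,0,0],"delta_rot":[0,0,0],"fingers":-1},{"dp":[0,0,0],"delta_rot":[0,0,0],"fingers":-1},{"dp":[0,0,0],"delta_rot":[0,0,0],"fingers":-1},{"dp":[0,0,0],"delta_rot":[0,0,0],"fingers":-1},{"dp":[0,0,0],"delta_rot":[0,0,0],"fingers":-1},{"dp":[0,0,0],"delta_rot":[0,0,0],"fingers":-1}]' 100
python3 -m crank '[{"dp":[0,0,0],"delta_rot":[0,0,0],"fingers":-1},{"dp":[0,0,0],"delta_rot":[0,0,0],"fingers":-1},{"dp":[0,0,0],"delta_rot":[0,0,0],"fingers":-1},{"dp":[0,0,0],"delta_rot":[0,0,0],"fingers":-1}]'
```

```text
t: 5.57
tcp_pos: [0.5077, 0.2912, 0.2408]
tool_rot: [0.019, 1.0, 0.0, 0.001]
force: [-0.1, -1.1, 3.6]
finger_gap: 0.173
gripper_force: 97.9
t: 5.9
tcp_pos: [0.5077, 0.2912, 0.2408]
tool_rot: [0.019, 1.0, 0.0, 0.001]
force: [-1.7, -0.9, 5.3]
finger_gap: 0.174
gripper_force: 98.1
```

```bash

python3 -m crank '[{"dp":[0,0,-0.02],"delta_rot":[0,0,0],"fingers":-1},{"dp":[0,0,-0.02],"delta_rot":[0,0,0],"fingers":-1},{"dp":[0,0,-0.015],"delta_rot":[0,0,0],"fingers":-1},{"dp":[0.04,-0.001,0],"delta_rot":[0,0,0],"fingers":-1},{"dp":[0.05,-0.001,0],"delta_rot":[0,0,0],"fingers":-1},{"dp":[0.05,-0.001,0],"delta_rot":[0,0,0],"fingers":-1},{"dp":[0.05,-0.001,0],"delta_rot":[0,0,0],"fingers":-1},{"dp":[0.04,-0.001,0],"delta_rot":[0,0,0],"fingers":-1},{"dp":[0,0,-0.04],"delta_rot":[0,0,0],"fingers":-1},{"dp":[0,0,-0.04],"delta_rot":[0,0,0],"fingers":-1},{"dp":[0,0,-0.02],"delta_rot":[0,0,0],"fingers":-1},{"dp":[0,0,0],"delta_rot":[0,0,0],"fingers":-1}]'
python3 - <<'E'
from h import *
V=[cloud("side"),cloud("scene")];p,W=V[0]
cv2.imwrite("pics/s2.png",p[:,:,::-1])
E
```

```text
t: 6.9
tcp_pos: [0.3935, 0.2939, 0.3204]
tool_rot: [0.019, 1.0, 0.002, 0.003]
force: [-0.3, -0.3, -2.2]
finger_gap: 0.175
gripper_force: 98.1
```

View pics/s2.png

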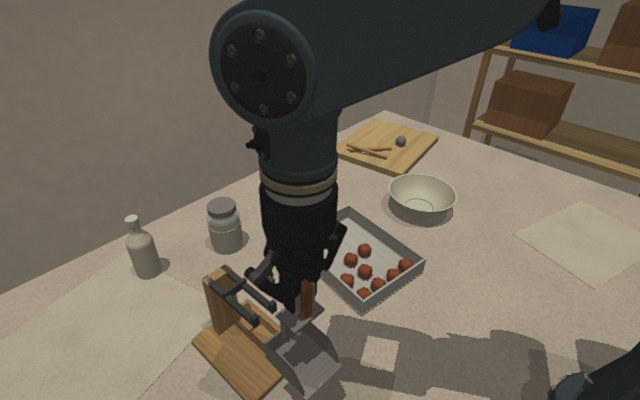

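The scoop is held upright in the gripper, clear of the fork; beads are undisturbed and the bowl is unmoved.

```bash

python3 -m crank '[{"dp":[0,-0.06,0],"delta_rot":[0,0,0.006],"fingers":-1},{"dp":[0,-0.08,0],"delta_rot":[0,0,0.006],"fingers":-1},{"dp":[0,-0.08,0],"delta_rot":[0,0,0.006],"fingers":-1},{"dp":[0,-0.08,0],"delta_rot":[0,0,0],"fingers":-1},{"dp":[0,-0.08,0],"delta_rot":[0,0,0],"fingers":-1},{"dp":[0,-0.04,0],"delta_rot":[0,0,0],"fingers":-1},{"dp":[0,0,0],"delta_rot":[0,0,0],"fingers":-1}]' >/dev/null
cat >>h.py <<'E'
C=np.array([.539,-.017]);TY=np.radians(-8.4)
def tw(tx,ty): return C+np.array([[np.cos(TY),-np.sin(TY)],[np.sin(TY),np.cos(TY)]])@[tx,ty]
def wt(P): return (np.asarray(P)[...,:2]-C)@np.array([[np.cos(TY),-np.sin(TY)],[np.sin(TY),np.cos(TY)]])
def lane(lip,ty,z=.195,tilt=0):
    x,y=tw(lip+.047,ty);plan(x,y,z,np.pi+TY,tilt)
E
python3 - <<'E'
from h import *
lane(.028,.024,.30)
V=[cloud("scene"),cloud("side"),cloud("wrist")]
Q=np.concatenate([w.reshape(-1,3) for p,w in V[:2]])
# tray walls in tray frame
t=box(Q,(.38,.72),(-.14,.13),(.04,.048));u=wt(t);print(np.percentile(u,[.5,2,98,99.5],axis=0).round(4))
E
```

```text
t 7.58 pos [0.3673 0.0816 0.3165] F [ 0.6  0.3 -1.7] gap 0.173 98.7 q [-0.08  0.17  1.99 -0.    0.98 -1.49]
dp [-0.5195 -0.0921  0.0316] rot [-0.0003 -0.0005 -0.0015] rows 6.337471163344506
[[-0.1258 -0.0965]
 [-0.1251 -0.0959]
 [ 0.1252  0.0968]
 [ 0.1263  0.0973]]
```

```bash

python3 -m crank '[{"dp":[-0.04,-0.011,0],"delta_rot":[0,0,0],"fingers":-1},{"dp":[-0.06,-0.011,0],"delta_rot":[0,0,0],"fingers":-1},{"dp":[-0.07,-0.011,0],"delta_rot":[0,0,0],"fingers":-1},{"dp":[-0.07,-0.011,0.005],"delta_rot":[0,0,0],"fingers":-1},{"dp":[-0.07,-0.011,0.005],"delta_rot":[0,0,0],"fingers":-1},{"dp":[-0.07,-0.011,0.005],"delta_rot":[0,0,0],"fingers":-1},{"dp":[-0.06,-0.011,0.005],"delta_rot":[0,0,0],"fingers":-1},{"dp":[-0.05,-0.011,0.005],"delta_rot":[0,0,0],"fingers":-1},{"dp":[-0.03,-0.004,0.005],"delta_rot":[0,0,0],"fingers":-1},{"dp":[0,0,0],"delta_rot":[0,0,0],"fingers":-1}]' >/dev/null
python3 - <<'E'
from h import *
lane(.028,.024,.205)
p,W=cloud("wrist");cv2.imwrite("pics/w3.png",p[:,:,::-1])
r=red(p)&(W[...,2]<.05);n,l,s,c=cv2.connectedComponentsWithStats(r.astype(np.uint8))
for i in range(1,n):
    if s[i,4]>100: print(c[i].round(),wt(np.median(W[l==i],0)).round(3))
s=manip.sense();A=R.from_quat(s['tool_rot']);T=A.inv().apply(W.reshape(-1,3)-s['tcp_pos'])
k=(T[:,2]>.15)&(T[:,2]<.2)&(abs(T[:,0])<.06)&(abs(T[:,1])<.05);T=T[k];print(len(T),np.percentile(T,[1,99],axis=0).round(4))
E
```

```text
t 8.57 pos [6.221e-01 5.000e-04 3.006e-01] F [-0.3 -0.3 -1.7] gap 0.177 98.7 q [-0.18  0.53  1.44  0.    1.17 -1.6 ]
dp [ 0.0096 -0.011   0.1913] rot [ 0.      0.0003 -0.0005] rows 2.300228494546121
[309.  19.] [-0.054  0.02 ]
[364.  23.] [-0.052  0.069]
[265.  70.] [-0.013 -0.02 ]
[313.  79.] [-0.005  0.024]
7844 [[-0.0143 -0.0332  0.1533]
 [ 0.0433  0.0334  0.1899]]
```

View pics/w3.png

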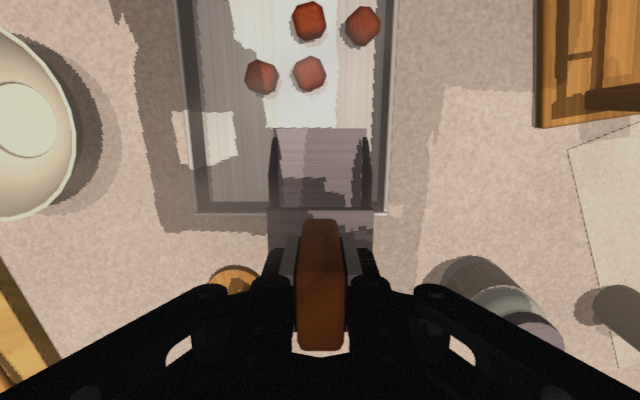

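The wrist view shows pan lip line at row 130 between columns 275–365, with beads at (313,79), (309,19) straight ahead and inside the tray. I descend to just above the floor.

```bash

python3 -m crank '[{"dp":[0.002,-0.002,0.035],"delta_rot":[0,0,0],"fingers":-1},{"dp":[0.002,-0.002,0.05],"delta_rot":[0,0,0],"fingers":-1},{"dp":[0.002,-0.002,0.05],"delta_rot":[0,0,0],"fingers":-1},{"dp":[0.002,-0.003,0.04],"delta_rot":[0,0,0],"fingers":-1},{"dp":[0.0016,-0.002,0.02],"delta_rot":[0,0,0],"fingers":-1},{"dp":[0,0,0.008],"delta_rot":[0,0,0],"fingers":-1},{"dp":[0,0,0.006],"delta_rot":[0,0,0],"fingers":-1},{"dp":[0,0,0],"delta_rot":[0,0,0],"fingers":-1}]'
python3 -c "from h import *;lane(-.118,.024,.195)"
```

```text
t: 9.28
tcp_pos: [0.6134, -0.0042, 0.1984]
tool_rot: [0.075, 0.997, 0.0, 0.0]
force: [-0.4, 0.3, -2.3]
finger_gap: 0.174
gripper_force: 98.7
t 9.28 pos [ 0.6134 -0.0042  0.1984] F [-0.4  0.3 -2.3] gap 0.174 98.7 q [-0.19  0.64  1.55  0.    0.94 -1.61]
dp [ 2.854e-01 -2.000e-04  6.500e-03] rot [ 0.      0.0001 -0.0006] rows 3.4232634770496424
```

```bash

python3 -m crank '[{"dp":[0,0,0.003],"delta_rot":[0,0,0],"fingers":-1},{"dp":[0,0,0.003],"delta_rot":[0,0,0],"fingers":-1},{"dp":[0.01,0,0],"delta_rot":[0,0,0],"fingers":-1},{"dp":[0.02,0,0],"delta_rot":[0,0,0],"fingers":-1},{"dp":[0.02,0,0],"delta_rot":[0,0,0],"fingers":-1},{"dp":[0.02,0,0],"delta_rot":[0,0,0],"fingers":-1},{"dp":[0.02,0,0],"delta_rot":[0,0,0],"fingers":-1},{"dp":[0.02,0,0],"delta_rot":[0,0,0],"fingers":-1},{"dp":[0.02,0,0],"delta_rot":[0,0,0],"fingers":-1},{"dp":[0.02,0,0],"delta_rot":[0,0,0],"fingers":-1}]'
python3 - <<'E'
from h import *
lane(-.117,.024,.195)
p,W=cloud("wrist");cv2.imwrite("pics/w4.png",p[:,:,::-1])
E
```

```text
t: 10.12
tcp_pos: [0.539, 0.0065, 0.1959]
tool_rot: [0.076, 0.997, -0.0, 0.001]
force: [0.2, -1.1, 3.5]
finger_gap: 0.173
gripper_force: 99.4
t 10.12 pos [0.539  0.0065 0.1959] F [ 0.2 -1.1  3.5] gap 0.173 99.4 q [-0.2   0.57  1.75  0.    0.82 -1.62]
dp [0.1332 0.0009 0.0013] rot [-0.      0.0004 -0.0007] rows 1.5973691092278726
```

View pics/w4.png

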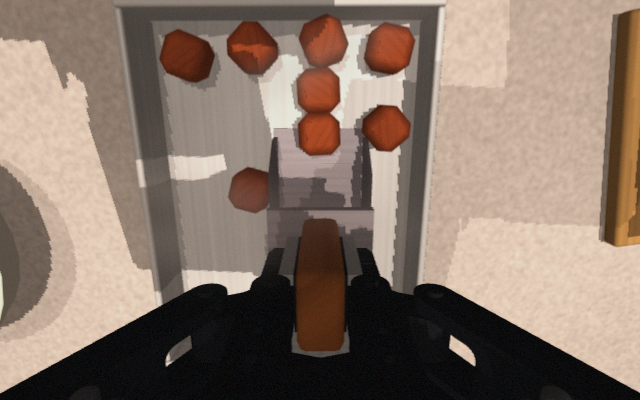

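The lip is under the first bead at (319,135), pushing the second (318,92); third is at (322,40), all in one column. Pushing on to the wall.

```bash

python3 -m crank '[{"dp":[0.02,0,0],"delta_rot":[0,0,0],"fingers":-1},{"dp":[0.02,0,0],"delta_rot":[0,0,0],"fingers":-1},{"dp":[0.02,0,0],"delta_rot":[0,0,0],"fingers":-1}]'
python3 -m crank '[{"dp":[0.02,0,0],"delta_rot":[0,0,0],"fingers":-1},{"dp":[0.02,0,0],"delta_rot":[0,0,0],"fingers":-1}]'
python3 -m crank '[{"dp":[0.015,0,0],"delta_rot":[0,0,0],"fingers":-1},{"dp":[0.014,0,0],"delta_rot":[0,0,0],"fingers":-1}]'
python3 - <<'E'
from h import *
lane(-.118,.024,.195)
p,W=cloud("wrist");cv2.imwrite("pics/w5.png",p[:,:,::-1])
E
```

```text
t: 10.42
tcp_pos: [0.51, 0.0109, 0.1959]
tool_rot: [0.075, 0.997, -0.0, 0.002]
force: [1.9, -0.3, 5.5]
finger_gap: 0.172
gripper_force: 99.8
t: 10.58
tcp_pos: [0.49, 0.0139, 0.1959]
tool_rot: [0.075, 0.997, -0.0, 0.002]
force: [2.1, -0.1, 7.2]
finger_gap: 0.173
gripper_force: 99.9
t: 10.75
tcp_pos: [0.4757, 0.0162, 0.1959]
tool_rot: [0.076, 0.997, -0.0, 0.002]
force: [4.9, -1.8, 15.3]
finger_gap: 0.175
gripper_force: 101.4
t 10.75 pos [0.4757 0.0162 0.1959] F [ 4.9 -1.8 15.3] gap 0.175 101.4 q [-0.2   0.51  1.9   0.    0.73 -1.62]
dp [0.0072 0.0008 0.0017] rot [-0.      0.0007 -0.0007] rows 0.08886620094262229
```

View pics/w5.png

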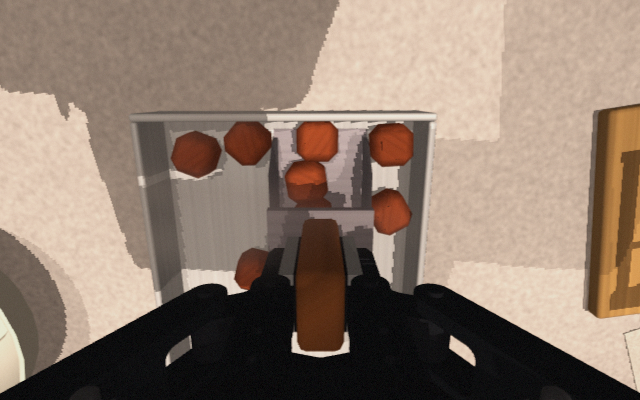

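Three beads are in the pan (at (317,140), (306,180) and behind), lip at the wall. Tilt back about the rear edge, then lift.

```bash

python3 -m crank '[{"dp":[-0.033,0,-0.007],"delta_rot":[0,0.0139,0],"fingers":-1},{"dp":[-0.033,0,-0.006],"delta_rot":[0,0.0139,0],"fingers":-1},{"dp":[-0.033,0,-0.006],"delta_rot":[0,0.0139,0],"fingers":-1},{"dp":[-0.033,0,-0.006],"delta_rot":[0,0.0139,0],"fingers":-1},{"dp":[0,0,0],"delta_rot":[0,0,0],"fingers":-1},{"dp":[0.007,0,-0.02],"delta_rot":[0,0,0],"fingers":-1},{"dp":[0.0137,0,-0.0376],"delta_rot":[0,0,0],"fingers":-1},{"dp":[0.0137,0,-0.0376],"delta_rot":[0,0,0],"fingers":-1},{"dp":[0.0137,0,-0.0376],"delta_rot":[0,0,0],"fingers":-1},{"dp":[0.0137,0,-0.0376],"delta_rot":[0,0,0],"fingers":-1},{"dp":[0.007,0,-0.02],"delta_rot":[0,0,0],"fingers":-1},{"dp":[0,0,0],"delta_rot":[0,0,0],"fingers":-1}]'
python3 - <<'E'
from h import *
p,W=cloud("wrist");cv2.imwrite("pics/w6.png",p[:,:,::-1])
V=[cloud("scene"),cloud("side")];Q=np.concatenate([w.reshape(-1,3) for _,w in V])
b=box(Q,(.42,.65),(-.42,-.18),(.055,.066));print("bowl",circ(b),len(b))
s=manip.sense();print(s['tcp_pos'],R.from_quat(s['tool_rot']).as_matrix().round(3),s['q'].round(2))
E
```

```text
t: 11.8
tcp_pos: [0.5408, 0.0065, 0.3023]
tool_rot: [0.074, 0.982, 0.013, -0.171]
force: [0.1, -0.0, -2.4]
finger_gap: 0.177
gripper_force: 98.7
bowl (array([ 0.53318666, -0.29140659]), np.float64(0.08619670800407776)) 789
[0.54018951 0.00651644 0.29906304] [[-0.928  0.15  -0.34 ]
 [ 0.141  0.989  0.052]
 [ 0.344  0.    -0.939]] [-0.19  0.54  1.47 -0.01  1.48 -1.61]
```

View pics/w6.png

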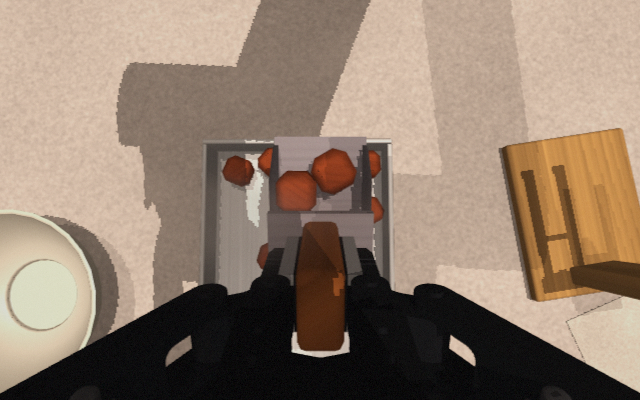

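Pan holds beads at (296,190), (334,170) with one behind; five remain in the tray. Bowl is unmoved at (0.533,-0.291).

```bash
cat >>h.py <<'E'
def over(bx,by,dx=.01,z=.105,tilt=20):
    f=np.array([-np.cos(TY),-np.sin(TY)]);t=np.radians(tilt)
    lf=.047*np.cos(t)+.19*np.sin(t);lu=.047*np.sin(t)-.19*np.cos(t)
    c=np.array([bx+dx,by])-f*lf;plan(c[0],c[1],z-lu,np.pi+TY,tilt)
E
python3 -c "from h import *;over(.533,-.291)"
```

```text
t 11.95 pos [0.5402 0.0065 0.2991] F [ 0.2  0.4 -3.4] gap 0.172 98.6 q [-0.19  0.54  1.47 -0.01  1.48 -1.61]
dp [-0.3158 -0.5865 -0.0486] rot [ 0.0002 -0.0004 -0.0006] rows 8.008677540910593
```

```bash

python3 -m crank '[{"dp":[-0.014,-0.026,-0.002],"delta_rot":[0,0,0],"fingers":-1},{"dp":[-0.028,-0.053,-0.004],"delta_rot":[0,0,0],"fingers":-1},{"dp":[-0.035,-0.066,-0.0055],"delta_rot":[0,0,0],"fingers":-1},{"dp":[-0.035,-0.066,-0.0055],"delta_rot":[0,0,0],"fingers":-1},{"dp":[-0.035,-0.066,-0.0055],"delta_rot":[0,0,0],"fingers":-1},{"dp":[-0.035,-0.066,-0.0055],"delta_rot":[0,0,0],"fingers":-1},{"dp":[-0.035,-0.066,-0.0055],"delta_rot":[0,0,0],"fingers":-1},{"dp":[-0.035,-0.066,-0.0055],"delta_rot":[0,0,0],"fingers":-1},{"dp":[-0.035,-0.06,-0.005],"delta_rot":[0,0,0],"fingers":-1},{"dp":[-0.024,-0.044,-0.004],"delta_rot":[0,0,0],"fingers":-1},{"dp":[-0.008,-0.015,0],"delta_rot":[0,0,0],"fingers":-1},{"dp":[0,0,0],"delta_rot":[0,0,0],"fingers":-1}]'
python3 - <<'E'
from h import *
V=[cloud("scene"),cloud("side")];Q=np.concatenate([w.reshape(-1,3) for _,w in V])
b=box(Q,(.42,.65),(-.42,-.18),(.055,.064));print("bowl",circ(b),len(b))
over(.533,-.291)
E
```

```text
t: 12.95
tcp_pos: [0.6522, -0.3144, 0.2645]
tool_rot: [0.076, 0.982, 0.014, -0.175]
force: [0.2, 0.0, -2.9]
finger_gap: 0.176
gripper_force: 98.7
bowl (array([ 0.53298054, -0.29143245]), np.float64(0.0864856348302915)) 562
t 13.05 pos [ 0.6522 -0.3106  0.266 ] F [-0.2  0.9 -3.2] gap 0.177 98.7 q [-0.56  0.83  0.97 -0.14  1.68 -1.97]
dp [ 0.0043  0.0069 -0.0016] rot [ 0.0007 -0.0006 -0.0006] rows 0.09971286762557004
```

Now the pour, pivoting about the lip.

```bash

python3 -m crank '[{"dp":[0.02,0.005,-0.004],"delta_rot":[0,-0.0084,0],"fingers":-1},{"dp":[0.04,0,-0.0078],"delta_rot":[0,-0.0167,0],"fingers":-1},{"dp":[0.04,0,-0.0078],"delta_rot":[0,-0.0167,0],"fingers":-1},{"dp":[0.04,0,-0.0078],"delta_rot":[0,-0.0167,0],"fingers":-1},{"dp":[0.04,0,-0.0078],"delta_rot":[0,-0.0167,0],"fingers":-1},{"dp":[0.04,0,-0.003],"delta_rot":[0,-0.0167,0],"fingers":-1},{"dp":[0.04,0,-0.003],"delta_rot":[0,-0.0167,0],"fingers":-1},{"dp":[0.04,0,-0.003],"delta_rot":[0,-0.0167,0],"fingers":-1},{"dp":[0.04,0,-0.003],"delta_rot":[0,-0.0167,0],"fingers":-1},{"dp":[0.04,0,-0.003],"delta_rot":[0,-0.0167,0],"fingers":-1},{"dp":[0.02,0,-0.004],"delta_rot":[0,-0.0084,0],"fingers":-1},{"dp":[0,0,0],"delta_rot":[0,0,0],"fingers":-1}]'
python3 -m crank '[{"dp":[0,0,0],"delta_rot":[0,0,0],"fingers":-1},{"dp":[0,0,0],"delta_rot":[0,0,0],"fingers":-1},{"dp":[0,0,0],"delta_rot":[0,0,0],"fingers":-1},{"dp":[0,0,0],"delta_rot":[0,0,0],"fingers":-1}]'
python3 - <<'E'
from h import *
p,W=cloud("scene");q,X=cloud("wrist")
cv2.imwrite("pics/w7.png",np.vstack([p[:,:,::-1][120:320,100:500],q[100:400,120:520,::-1]]))
E
```

```text
t: 14.05
tcp_pos: [0.4987, -0.2711, 0.3053]
tool_rot: [0.079, 0.952, -0.024, 0.295]
force: [0.3, 0.9, -1.8]
finger_gap: 0.177
gripper_force: 98.9
t: 14.38
tcp_pos: [0.4999, -0.2738, 0.3037]
tool_rot: [0.081, 0.952, -0.024, 0.295]
force: [0.7, -0.6, -1.4]
finger_gap: 0.174
gripper_force: 98.9
```

View pics/w7.png

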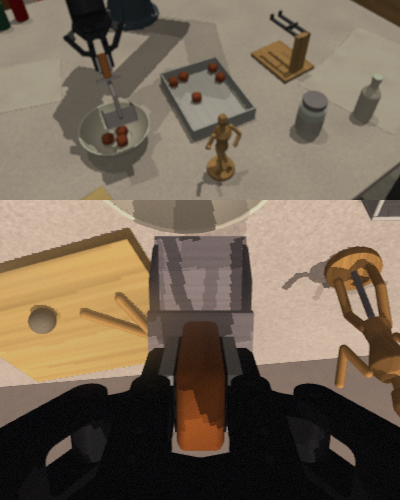

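All three beads are in the bowl (scene crop (105–123,130–140)), pan empty, five beads left in the tray. Back off, level, and measure the rest.

```bash

python3 -m crank '[{"dp":[-0.03,0,-0.045],"delta_rot":[0,0,0],"fingers":-1},{"dp":[-0.03,0,-0.045],"delta_rot":[0,0.01,0],"fingers":-1},{"dp":[0,0,0],"delta_rot":[0,0.0165,0],"fingers":-1},{"dp":[0,0,0],"delta_rot":[0,0.0165,0],"fingers":-1},{"dp":[0,0,0],"delta_rot":[0,0.0165,0],"fingers":-1},{"dp":[0,0,0],"delta_rot":[0,0.0165,0],"fingers":-1},{"dp":[0,0,0],"delta_rot":[0,0.0165,0],"fingers":-1},{"dp":[0,0,0],"delta_rot":[0,0,0],"fingers":-1}]'
cat >>h.py <<'E'
def beads():
    for n in("scene","side"):
        p,W=cloud(n);r=red(p)&(W[...,2]>.012)&(W[...,2]<.09);k,l,s,c=cv2.connectedComponentsWithStats(r.astype(np.uint8))
        for i in range(1,k):
            w=W[l==i]
            if s[i,4]>12 and .3<np.median(w[:,0])<.75 and -.45<np.median(w[:,1])<.2: print(n,s[i,4],wt(np.median(w,0)).round(3),np.median(w,0).round(3))
E
python3 - <<'E'
from h import *
beads();lane(.03,.053,.31)
E
```

```text
t: 15.15
tcp_pos: [0.5008, -0.2745, 0.3561]
tool_rot: [0.084, 0.996, 0.001, 0.012]
force: [0.8, -0.1, -1.8]
finger_gap: 0.176
gripper_force: 98.7
scene 62 [-0.095  0.069] [0.455 0.065 0.029]
scene 68 [-0.097 -0.03 ] [ 0.438 -0.032  0.03 ]
scene 68 [-0.045  0.07 ] [0.505 0.059 0.028]
scene 66 [-0.089 -0.065] [ 0.442 -0.069  0.03 ]
scene 63 [ 0.002 -0.03 ] [ 0.537 -0.047  0.029]
scene 166 [ 0.046 -0.262] [ 0.546 -0.283  0.031]
scene 80 [ 0.035 -0.292] [ 0.531 -0.311  0.031]
side 195 [ 0.024 -0.261] [ 0.524 -0.278  0.029]
side 123 [-0.012 -0.02 ] [ 0.524 -0.035  0.028]
side 185 [-0.101 -0.05 ] [ 0.432 -0.051  0.03 ]
side 74 [-0.059  0.073] [0.492 0.064 0.031]
side 61 [-0.104  0.073] [0.447 0.07  0.032]
t 15.25 pos [ 0.4992 -0.2736  0.3555] F [ 0.4  0.1 -1.8] gap 0.171 98.8 q [-0.7   0.39  1.52  0.02  1.21 -2.11]
dp [-0.141   0.6282  0.0979] rot [ 0.0008  0.004  -0.0037] rows 7.808998247164745
```

```bash
python3 -c "from h import *;lane(.028,-.045,.25)"
python3 -m crank '[{"dp":[-0.01,0.03,0],"delta_rot":[0.0004,0.002,-0.0018],"fingers":-1},{"dp":[-0.018,0.06,0.005],"delta_rot":[0.0004,0.002,-0.0018],"fingers":-1},{"dp":[-0.023,0.075,0.01],"delta_rot":[0,0,0],"fingers":-1},{"dp":[-0.023,0.075,0.01],"delta_rot":[0,0,0],"fingers":-1},{"dp":[-0.023,0.075,0.01],"delta_rot":[0,0,0],"fingers":-1},{"dp":[-0.023,0.075,0.03],"delta_rot":[0,0,0],"fingers":-1},{"dp":[-0.018,0.04,0.03],"delta_rot":[0,0,0],"fingers":-1},{"dp":[0,0,0],"delta_rot":[0,0,0],"fingers":-1}]'
python3 -c "from h import *;lane(.028,-.045,.1985)"
```

```text
t 15.25 pos [ 0.4992 -0.2736  0.3555] F [ 0.4  0.1 -1.8] gap 0.171 98.8 q [-0.7   0.39  1.52  0.02  1.21 -2.11]
dp [-0.1385  0.4316  0.2169] rot [ 0.0008  0.004  -0.0037] rows 6.024907992947659
t: 15.92
tcp_pos: [0.5983, -0.0671, 0.3058]
tool_rot: [0.072, 0.997, 0.002, -0.002]
force: [-0.5, -0.4, -2.9]
finger_gap: 0.178
gripper_force: 98.8
t 15.92 pos [ 0.5983 -0.0671  0.3058] F [-0.5 -0.4 -2.9] gap 0.178 98.8 q [-0.3   0.5   1.49  0.    1.16 -1.73]
dp [-0.019  -0.0089  0.2144] rot [ 0.0005 -0.0008  0.0005] rows 2.583302446708724
```

```bash

python3 -m crank '[{"dp":[-0.01,-0.005,0.03],"delta_rot":[0.0004,-0.0008,0.0005],"fingers":-1},{"dp":[-0.009,-0.004,0.04],"delta_rot":[0,0,0],"fingers":-1},{"dp":[0,0,0.05],"delta_rot":[0,0,0],"fingers":-1},{"dp":[0,0,0.05],"delta_rot":[0,0,0],"fingers":-1},{"dp":[0,0,0.03],"delta_rot":[0,0,0],"fingers":-1},{"dp":[0,0,0.014],"delta_rot":[0,0,0],"fingers":-1},{"dp":[0,0,0.003],"delta_rot":[0,0,0],"fingers":-1},{"dp":[0,0,0.002],"delta_rot":[0,0,0],"fingers":-1},{"dp":[0,0,0],"delta_rot":[0,0,0],"fingers":-1}]'
python3 -c "from h import *;lane(-.118,-.045,.1955)"
```

```text
t: 16.67
tcp_pos: [0.6026, -0.0787, 0.2167]
tool_rot: [0.075, 0.997, -0.003, -0.001]
force: [-37.5, 4.0, 90.8]
finger_gap: 0.173
gripper_force: 116.6
t 16.67 pos [ 0.6026 -0.0787  0.2167] F [-37.5   4.   90.8] gap 0.173 116.6 q [-0.31  0.61  1.56 -0.01  0.97 -1.73]
dp [0.286  0.0129 0.0425] rot [-0.001  -0.0001 -0.0005] rows 3.4697554496583223
```

```bash

python3 -m crank '[{"dp":[0,0,-0.04],"delta_rot":[0,0,0],"fingers":-1},{"dp":[0,0,-0.06],"delta_rot":[0,0,0],"fingers":-1},{"dp":[0,0,-0.06],"delta_rot":[0,0,0],"fingers":-1},{"dp":[0,0,0],"delta_rot":[0,0,0],"fingers":-1}]'
python3 - <<'E'
from h import *
beads()
p,W=cloud("wrist");q,X=cloud("scene")
s=manip.sense();A=R.from_quat(s['tool_rot']);T=A.inv().apply(W.reshape(-1,3)-s['tcp_pos'])
k=(T[:,2]>.14)&(T[:,2]<.22)&(abs(T[:,0])<.07)&(abs(T[:,1])<.05);T=T[k];print(len(T),np.percentile(T,[1,99],axis=0).round(4))
print(s['tcp_pos'],s['force'])
cv2.imwrite("pics/w8.png",np.vstack([q[:,:,::-1][120:320,100:500],p[100:400,120:520,::-1]]))
E
```

```text
t: 17.0
tcp_pos: [0.6099, -0.0796, 0.2869]
tool_rot: [0.076, 0.997, -0.003, 0.009]
force: [1.5, -0.6, -1.1]
finger_gap: 0.173
gripper_force: 104.2
scene 42 [-0.094  0.073] [0.457 0.069 0.028]
scene 66 [-0.097 -0.03 ] [ 0.438 -0.032  0.029]
scene 66 [-0.046  0.07 ] [0.504 0.059 0.028]
scene 66 [-0.088 -0.065] [ 0.442 -0.069  0.029]
scene 263 [ 0.036 -0.272] [ 0.535 -0.291  0.031]
side 211 [ 0.025 -0.26 ] [ 0.525 -0.278  0.029]
side 123 [-0.013 -0.02 ] [ 0.524 -0.035  0.028]
side 180 [-0.1  -0.05] [ 0.433 -0.051  0.03 ]
side 76 [-0.058  0.073] [0.492 0.064 0.031]
side 61 [-0.104  0.074] [0.447 0.071 0.032]
5961 [[-0.0132 -0.0329  0.1409]
 [ 0.0277  0.0336  0.1815]]
[ 0.60630969 -0.07807617  0.27820886] [-0.48383134  0.3753856  -1.9693953 ]
```

View pics/w8.png

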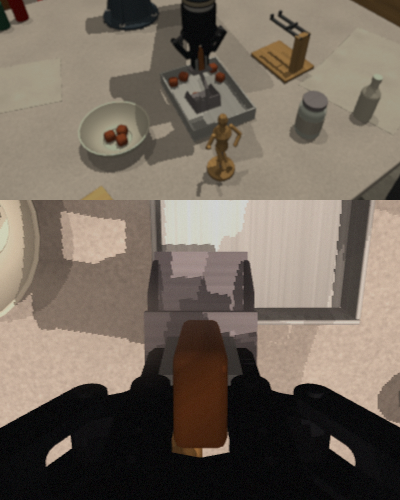

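The wrist crop shows the pan's lip now at row ~252 (crop), lower than before: the pan's rear caught the far tray wall's top and the scoop has shifted in the grip. All five tray beads are in place. I measure the pan in the tool frame.

```bash
cat >>h.py <<'E'
def pan():
    p,W=cloud("wrist");s=manip.sense();A=R.from_quat(s['tool_rot']);T=A.inv().apply(W.reshape(-1,3)-s['tcp_pos'])
    T=T[np.isfinite(T[:,0])]
    F=T[(abs(T[:,1])<.024)&(T[:,0]>.0)&(T[:,0]<.06)&(T[:,2]>.155)&(T[:,2]<.21)]
    F=F[F[:,0]>np.percentile(F[:,0],20)]
    a,b=np.polyfit(F[:,0],F[:,2],1);e=F[:,2]-a*F[:,0]-b;G=F[abs(e)<.003];a,b=np.polyfit(G[:,0],G[:,2],1)
    print("floor pts",len(G),"slope deg (+ = lip lower)",np.degrees(np.arctan(a)).round(2),"x",G[:,0].min().round(4),G[:,0].max().round(4),"z at 0:",round(b,4),"lip z",round(a*G[:,0].max()+b,4))
    for sg in(1,-1):
        S=T[(abs(T[:,1]*sg-.0325)<.004)&(T[:,0]>-.05)&(T[:,0]<.07)&(T[:,2]>.12)&(T[:,2]<.2)]
        top=[(x,np.percentile(S[(S[:,0]>x)&(S[:,0]<x+.01),2],3).round(4)) for x in np.arange(-.01,.05,.01) if ((S[:,0]>x)&(S[:,0]<x+.01)).sum()>5];print("wall",sg,top)
E
python3 -c "from h import *;pan()"
```

```text
floor pts 2268 slope deg (+ = lip lower) 15.1 x 0.0062 0.0304 z at 0: 0.1752 lip z 0.1834
wall 1 [(np.float64(-0.01), np.float64(0.1421)), (np.float64(0.0), np.float64(0.1419)), (np.float64(0.01), np.float64(0.1455)), (np.float64(0.019999999999999997), np.float64(0.1634)), (np.float64(0.03), np.float64(0.1825))]
wall -1 [(np.float64(-0.01), np.float64(0.1425)), (np.float64(0.0), np.float64(0.1419)), (np.float64(0.01), np.float64(0.1449)), (np.float64(0.019999999999999997), np.float64(0.1632))]
```

```bash
cat >>h.py <<'E'
def gripfit():
    p,W=cloud("wrist");s=manip.sense();A=R.from_quat(s['tool_rot']);T=A.inv().apply(W.reshape(-1,3)-s['tcp_pos'])
    T=T.reshape(400,640,3);m=red(p)|((p[...,0]>1.6*p[...,2])&(p[...,0]>40))
    for x0,x1,z0,z1,n in((-.02,.03,.0,.06,"grip"),):
        F=T[m&(abs(T[...,1])<.006)&(T[...,0]>x0)&(T[...,0]<x1)&(T[...,2]>z0)&(T[...,2]<z1)]
        h,e=np.histogram(F[:,0],np.arange(-.02,.031,.004))
        print([(round(e[i],3),np.median(F[(F[:,0]>=e[i])&(F[:,0]<e[i+1]),2]).round(4),h[i]) for i in range(len(h)) if h[i]>20])
    P=T[(abs(abs(T[...,1])-.02)<.005)&(abs(T[...,0])<.03)&(T[...,2]>.06)&(T[...,2]<.1)]
    h,e=np.histogram(P[:,0],np.arange(-.03,.031,.004))
    print("cross",[(round(e[i],3),np.median(P[(P[:,0]>=e[i])&(P[:,0]<e[i+1]),2]).round(4),h[i]) for i in range(len(h)) if h[i]>15])
E
python3 -c "from h import *;gripfit()"
```

```text
[(np.float64(-0.004), np.float64(0.0161), np.int64(251)), (np.float64(0.0), np.float64(0.0161), np.int64(548)), (np.float64(0.004), np.float64(0.0168), np.int64(545)), (np.float64(0.008), np.float64(0.0175), np.int64(563)), (np.float64(0.012), np.float64(0.0182), np.int64(563)), (np.float64(0.016), np.float64(0.019), np.int64(628)), (np.float64(0.02), np.float64(0.0204), np.int64(1081)), (np.float64(0.024), np.float64(0.0226), np.int64(741))]
cross [(np.float64(-0.002), np.float64(0.0726), np.int64(41)), (np.float64(0.002), np.float64(0.0733), np.int64(231)), (np.float64(0.006), np.float64(0.0737), np.int64(498)), (np.float64(0.01), np.float64(0.0746), np.int64(386)), (np.float64(0.014), np.float64(0.0752), np.int64(423)), (np.float64(0.018), np.float64(0.0759), np.int64(237))]
```

```bash
cat >>h.py <<'E'
G=9.8;LX,LZ=.0275,.184
def lip(P,z,a=0):
    t=np.radians(a+G);f=np.array([-np.cos(TY),-np.sin(TY)])
    c=np.asarray(P)-f*(LX*np.cos(t)+LZ*np.sin(t));plan(c[0],c[1],z-LX*np.sin(t)+LZ*np.cos(t),np.pi+TY,a+G)
E
python3 -c "from h import *;lip(tw(.022,-.045),.1)"
```

```text
t 17.3 pos [ 0.6065 -0.0778  0.2774] F [ 1.2  0.4 -1.6] gap 0.174 104.1 q [-0.31  0.54  1.49 -0.    1.11 -1.73]
dp [-0.0096  0.0106  0.0015] rot [-0.0003  0.0271 -0.0008] rows 0.17241578058745344
```

```bash

python3 -m crank '[{"dp":[-0.0048,0.0053,0],"delta_rot":[0,0.0136,0],"fingers":-1},{"dp":[-0.0048,0.0053,0],"delta_rot":[0,0.0135,-0.0008],"fingers":-1},{"dp":[0,0,0],"delta_rot":[0,0,0],"fingers":-1},{"dp":[0,0,0],"delta_rot":[0,0,0],"fingers":-1}]' 120
python3 -m crank '[{"dp":[-0.005,0,0.029],"delta_rot":[0,0,0],"fingers":-1},{"dp":[-0.007,0,0.04],"delta_rot":[0,0,0],"fingers":-1},{"dp":[-0.005,0,0.029],"delta_rot":[0,0,0],"fingers":-1},{"dp":[0,0,0],"delta_rot":[0,0,0],"fingers":-1}]'
python3 -c "from h import *;lip(tw(.022,-.045),.006);gripfit()"
```

```text
t: 17.63
tcp_pos: [0.6134, -0.0732, 0.2772]
tool_rot: [0.073, 0.994, 0.005, -0.084]
force: [0.0, -0.4, -1.3]
finger_gap: 0.172
gripper_force: 122.1
t: 17.97
tcp_pos: [0.6107, -0.0728, 0.2258]
tool_rot: [0.073, 0.994, 0.006, -0.087]
force: [-0.8, -0.3, -2.4]
finger_gap: 0.169
gripper_force: 122.1
t 17.97 pos [ 0.6107 -0.0728  0.2258] F [-0.8 -0.3 -2.4] gap 0.169 122.1 q [-0.29  0.66  1.43 -0.03  1.23 -1.7 ]
dp [-0.0176 -0.0004  0.0845] rot [-0.0003 -0.0004  0.    ] rows 1.0345403313013004
[(np.float64(-0.004), np.float64(0.0184), np.int64(172)), (np.float64(0.0), np.float64(0.0183), np.int64(528)), (np.float64(0.004), np.float64(0.0189), np.int64(555)), (np.float64(0.008), np.float64(0.0196), np.int64(569)), (np.float64(0.012), np.float64(0.0203), np.int64(570)), (np.float64(0.016), np.float64(0.0209), np.int64(589)), (np.float64(0.02), np.float64(0.0221), np.int64(953)), (np.float64(0.024), np.float64(0.0247), np.int64(963))]
cross [(np.float64(-0.002), np.float64(0.0746), np.int64(30)), (np.float64(0.002), np.float64(0.0755), np.int64(176)), (np.float64(0.006), np.float64(0.0756), np.int64(539)), (np.float64(0.01), np.float64(0.0766), np.int64(392)), (np.float64(0.014), np.float64(0.0774), np.int64(402)), (np.float64(0.018), np.float64(0.078), np.int64(321))]
```

```bash

python3 -m crank '[{"dp":[-0.007,0,0.03],"delta_rot":[0,0,0],"fingers":-1},{"dp":[-0.006,0,0.03],"delta_rot":[0,0,0],"fingers":-1},{"dp":[-0.003,0,0.014],"delta_rot":[0,0,0],"fingers":-1},{"dp":[0,0,0],"delta_rot":[0,0,0],"fingers":-1}]'
python3 -m crank '[{"dp":[-0.001,0,0.004],"delta_rot":[0,0,0],"fingers":-1},{"dp":[0,0,0],"delta_rot":[0,0,0],"fingers":-1}]'
python3 -m crank '[{"dp":[0,0,0.004],"delta_rot":[0,0,0],"fingers":-1},{"dp":[0,0,0],"delta_rot":[0,0,0],"fingers":-1}]'
python3 -c "from h import *;lip(tw(-.117,-.045),.005);pan()"
```

```text
t: 18.35
tcp_pos: [0.6143, -0.0736, 0.1908]
tool_rot: [0.073, 0.994, 0.005, -0.084]
force: [-0.5, -0.4, -2.3]
finger_gap: 0.173
gripper_force: 122.1
t: 18.52
tcp_pos: [0.6158, -0.0739, 0.1905]
tool_rot: [0.073, 0.994, 0.004, -0.082]
force: [0.2, -0.8, -2.5]
finger_gap: 0.173
gripper_force: 122.1
t: 18.68
tcp_pos: [0.6152, -0.0738, 0.1883]
tool_rot: [0.073, 0.994, 0.005, -0.083]
force: [-0.1, 0.8, -2.7]
finger_gap: 0.166
gripper_force: 122.1
t 18.68 pos [ 0.6152 -0.0738  0.1883] F [-0.1  0.8 -2.7] gap 0.166 122.1 q [-0.29  0.71  1.44 -0.03  1.15 -1.7 ]
dp [0.2784 0.0003 0.06  ] rot [-0.0005  0.0008  0.    ] rows 3.414719809989127
floor pts 1293 slope deg (+ = lip lower) 11.45 x 0.0125 0.0565 z at 0: 0.1775 lip z 0.1889
wall 1 [(np.float64(-0.01), np.float64(0.143)), (np.float64(0.0), np.float64(0.1423)), (np.float64(0.01), np.float64(0.1454)), (np.float64(0.019999999999999997), np.float64(0.1631)), (np.float64(0.03), np.float64(0.1843)), (np.float64(0.04), np.float64(0.1903))]
wall -1 [(np.float64(-0.01), np.float64(0.143)), (np.float64(0.0), np.float64(0.1426)), (np.float64(0.01), np.float64(0.1456)), (np.float64(0.019999999999999997), np.float64(0.1632)), (np.float64(0.03), np.float64(0.1846)), (np.float64(0.04), np.float64(0.1906))]
```

```bash

python3 -m crank '[{"dp":[-0.001,0,0.006],"delta_rot":[0,0,0],"fingers":-1},{"dp":[0,0,0],"delta_rot":[0,0,0],"fingers":-1}]'
python3 -m crank '[{"dp":[-0.001,0,0.004],"delta_rot":[0,0,0],"fingers":-1},{"dp":[0,0,0],"delta_rot":[0,0,0],"fingers":-1}]'
python3 -m crank '[{"dp":[0,0,0.003],"delta_rot":[0,0,0],"fingers":-1},{"dp":[0,0,0],"delta_rot":[0,0,0],"fingers":-1}]'
python3 -c "from h import *;lip(tw(-.117,-.045),.005)"
```

```text
t: 18.9
tcp_pos: [0.6148, -0.0737, 0.1844]
tool_rot: [0.073, 0.994, 0.005, -0.083]
force: [-0.2, 0.4, -2.3]
finger_gap: 0.171
gripper_force: 122.1
t: 19.07
tcp_pos: [0.6154, -0.0739, 0.1831]
tool_rot: [0.073, 0.994, 0.005, -0.083]
force: [-0.6, -0.1, 2.0]
finger_gap: 0.173
gripper_force: 122.5
t: 19.23
tcp_pos: [0.6154, -0.0739, 0.1831]
tool_rot: [0.073, 0.994, 0.004, -0.083]
force: [-1.0, -0.3, 8.8]
finger_gap: 0.17
gripper_force: 124.0
t 19.23 pos [ 0.6154 -0.0739  0.1831] F [-1.  -0.3  8.8] gap 0.17 124.0 q [-0.29  0.72  1.45 -0.03  1.14 -1.7 ]
dp [0.2806 0.0005 0.0498] rot [-0.0005  0.0009 -0.    ] rows 3.416741696109823
```

```bash

python3 -m crank '[{"dp":[0.0098,0,0.0015],"delta_rot":[0,0,0],"fingers":-1},{"dp":[0.0197,0,0.0034],"delta_rot":[0,0,0],"fingers":-1},{"dp":[0.0197,0,0.0034],"delta_rot":[0,0,0],"fingers":-1},{"dp":[0.0197,0,0.0034],"delta_rot":[0,0,0],"fingers":-1},{"dp":[0.0197,0,0.0034],"delta_rot":[0,0,0],"fingers":-1},{"dp":[0.0197,0,0.0034],"delta_rot":[0,0,0],"fingers":-1}]'
python3 -m crank '[{"dp":[0.0197,0,0.0034],"delta_rot":[0,0,0],"fingers":-1},{"dp":[0.0197,0,0.0034],"delta_rot":[0,0,0],"fingers":-1},{"dp":[0.0197,0,0.0034],"delta_rot":[0,0,0],"fingers":-1}]'
python3 -c "from h import *;lip(tw(-.117,-.045),.005)
p,W=cloud('wrist');r=red(p)&(W[...,2]<.06);k,l,s,c=cv2.connectedComponentsWithStats(r.astype(np.uint8))
[print(s[i,4],wt(np.median(W[l==i],0)).round(3)) for i in range(1,k) if s[i,4]>100]"
```

```text
t: 19.73
tcp_pos: [0.5629, -0.0665, 0.1834]
tool_rot: [0.073, 0.994, 0.004, -0.079]
force: [3.0, -0.2, 9.9]
finger_gap: 0.17
gripper_force: 123.7
t: 19.98
tcp_pos: [0.5335, -0.0623, 0.1835]
tool_rot: [0.073, 0.994, 0.004, -0.079]
force: [3.5, -0.4, 10.6]
finger_gap: 0.17
gripper_force: 123.8
t 19.98 pos [ 0.5335 -0.0623  0.1835] F [ 3.5 -0.4 10.6] gap 0.17 123.8 q [-0.31  0.63  1.67 -0.04  1.   -1.71]
dp [0.1175 0.0013 0.0224] rot [-0.0006  0.0021 -0.0001] rows 1.4343951227972425
1705 [-0.104 -0.027]
2092 [-0.102  0.068]
1573 [-0.095 -0.062]
1560 [-0.066 -0.028]
1912 [-0.055  0.07 ]
3611 [ 0.03  -0.253]
```

```bash

python3 -m crank '[{"dp":[0.0197,0,0.0034],"delta_rot":[0,0,0],"fingers":-1},{"dp":[0.0197,0,0.0034],"delta_rot":[0,0,0],"fingers":-1},{"dp":[0.0197,0,0.0034],"delta_rot":[0,0,0],"fingers":-1}]'
python3 -m crank '[{"dp":[0.016,0,0.003],"delta_rot":[0,0,0],"fingers":-1},{"dp":[0.014,0,0.0025],"delta_rot":[0,0,0],"fingers":-1}]'
python3 -m crank '[{"dp":[0.014,0,0.0025],"delta_rot":[0,0,0],"fingers":-1},{"dp":[0.01,0,0.0015],"delta_rot":[0,0,0],"fingers":-1}]'
python3 -c "from h import *;lip(tw(-.117,-.045),.005)
p,W=cloud('wrist');r=red(p)&(W[...,2]<.06);k,l,s,c=cv2.connectedComponentsWithStats(r.astype(np.uint8))
[print(s[i,4],wt(np.median(W[l==i],0)).round(3),np.median(W[l==i],0)[2].round(3)) for i in range(1,k) if s[i,4]>100]"
```

```text
t: 20.28
tcp_pos: [0.5046, -0.0582, 0.1835]
tool_rot: [0.073, 0.994, 0.004, -0.078]
force: [4.1, -1.0, 16.0]
finger_gap: 0.175
gripper_force: 124.4
t: 20.45
tcp_pos: [0.4906, -0.0563, 0.1838]
tool_rot: [0.073, 0.994, 0.003, -0.076]
force: [3.9, -1.3, 12.9]
finger_gap: 0.169
gripper_force: 124.0
t: 20.62
tcp_pos: [0.4786, -0.0546, 0.1837]
tool_rot: [0.073, 0.994, 0.003, -0.076]
force: [3.9, -1.5, 15.2]
finger_gap: 0.173
gripper_force: 124.7
t 20.62 pos [ 0.4786 -0.0546  0.1837] F [ 3.9 -1.5 15.2] gap 0.173 124.7 q [-0.33  0.57  1.81 -0.04  0.91 -1.73]
dp [0.0079 0.002  0.0054] rot [-0.0008  0.0029 -0.0001] rows 0.11741698036985519
1550 [-0.107 -0.062] 0.035
2524 [-0.099 -0.031] 0.035
1874 [-0.104  0.068] 0.032
1825 [-0.057  0.07 ] 0.031
3349 [ 0.022 -0.254] 0.03
```

```bash

python3 -m crank '[{"dp":[-0.027,0,-0.01],"delta_rot":[0,0.0125,0],"fingers":-1},{"dp":[-0.027,0,-0.009],"delta_rot":[0,0.0125,0],"fingers":-1},{"dp":[-0.027,0,-0.009],"delta_rot":[0,0.0125,0],"fingers":-1},{"dp":[-0.027,0,-0.009],"delta_rot":[0,0.0125,0],"fingers":-1},{"dp":[0,0,0],"delta_rot":[0,0,0],"fingers":-1},{"dp":[0.009,0,-0.018],"delta_rot":[0,0,0],"fingers":-1},{"dp":[0.018,0,-0.0356],"delta_rot":[0,0,0],"fingers":-1},{"dp":[0.018,0,-0.0356],"delta_rot":[0,0,0],"fingers":-1},{"dp":[0.018,0,-0.0356],"delta_rot":[0,0,0],"fingers":-1},{"dp":[0.018,0,-0.0356],"delta_rot":[0,0,0],"fingers":-1},{"dp":[0.009,0,-0.018],"delta_rot":[0,0,0],"fingers":-1},{"dp":[0,0,0],"delta_rot":[0,0,0],"fingers":-1}]'
python3 - <<'E'
from h import *
p,W=cloud("wrist");s=manip.sense();T=R.from_quat(s['tool_rot']).inv().apply(W.reshape(-1,3)-s['tcp_pos']).reshape(400,640,3)
r=red(p)&(T[...,2]<.19)&(T[...,2]>.1);k,l,st,c=cv2.connectedComponentsWithStats(r.astype(np.uint8))
[print("pan",st[i,4],np.median(T[l==i],0).round(3)) for i in range(1,k) if st[i,4]>60]
beads()
V=[cloud("scene"),cloud("side")];Q=np.concatenate([w.reshape(-1,3) for _,w in V])
b=box(Q,(.42,.65),(-.42,-.18),(.055,.066));print("bowl",circ(b),len(b))
lip((.543,-.291),.11,18)
E
```

```text
t: 21.67
tcp_pos: [0.5314, -0.0611, 0.2859]
tool_rot: [0.071, 0.969, 0.015, -0.235]
force: [0.8, -0.6, -3.6]
finger_gap: 0.171
gripper_force: 122.7
pan 1558 [ 0.022 -0.016  0.153]
pan 1542 [0.021 0.015 0.153]
scene 65 [-0.095  0.068] [0.455 0.064 0.029]
scene 65 [-0.045  0.07 ] [0.505 0.059 0.028]
scene 260 [ 0.036 -0.271] [ 0.535 -0.29   0.03 ]
side 206 [ 0.024 -0.261] [ 0.525 -0.278  0.03 ]
side 74 [-0.059  0.074] [0.491 0.064 0.031]
side 62 [-0.104  0.073] [0.447 0.071 0.032]
bowl (array([ 0.53330774, -0.29162527]), np.float64(0.08618647691515485)) 745
t 21.92 pos [ 0.5308 -0.061   0.2819] F [ 0.5  0.3 -2.6] gap 0.174 122.7 q [-0.29  0.6   1.44 -0.07  1.58 -1.7 ]
dp [-0.2966 -0.4515 -0.105 ] rot [-0.0004  0.0003 -0.0001] rows 6.599221339362383
```

```bash

python3 -m crank '[{"dp":[-0.015,-0.0225,-0.005],"delta_rot":[0,0,0],"fingers":-1},{"dp":[-0.03,-0.045,-0.0105],"delta_rot":[0,0,0],"fingers":-1},{"dp":[-0.0385,-0.0585,-0.0137],"delta_rot":[0,0,0],"fingers":-1},{"dp":[-0.0385,-0.0585,-0.0137],"delta_rot":[0,0,0],"fingers":-1},{"dp":[-0.0385,-0.0585,-0.0137],"delta_rot":[0,0,0],"fingers":-1},{"dp":[-0.0385,-0.0585,-0.0137],"delta_rot":[0,0,0],"fingers":-1},{"dp":[-0.0385,-0.0585,-0.0137],"delta_rot":[0,0,0],"fingers":-1},{"dp":[-0.0355,-0.054,-0.0126],"delta_rot":[0,0,0],"fingers":-1},{"dp":[-0.018,-0.027,-0.006],"delta_rot":[0,0,0],"fingers":-1},{"dp":[-0.006,-0.009,-0.002],"delta_rot":[0,0,0],"fingers":-1},{"dp":[0,0,0],"delta_rot":[0,0,0],"fingers":-1}]'
python3 - <<'E'
from h import *
V=[cloud("scene"),cloud("side")];Q=np.concatenate([w.reshape(-1,3) for _,w in V])
b=box(Q,(.42,.65),(-.42,-.18),(.055,.064));print("bowl",circ(b),len(b))
lip((.543,-.291),.11,18)
E
```

```text
t: 22.83
tcp_pos: [0.6527, -0.3086, 0.2589]
tool_rot: [0.072, 0.968, 0.017, -0.239]
force: [0.5, 0.7, -2.8]
finger_gap: 0.168
gripper_force: 122.7
bowl (array([ 0.53311931, -0.29131423]), np.float64(0.08650416532436951)) 603
t 22.93 pos [ 0.6525 -0.3058  0.2603] F [-0.7 -0.1 -2.7] gap 0.172 122.8 q [-0.54  0.88  0.9  -0.18  1.82 -1.97]
dp [ 0.0003 -0.0028  0.0009] rot [-0.0002  0.0003 -0.    ] rows 0.035277152224655876
```

```bash

python3 -m crank '[{"dp":[0.019,0,-0.002],"delta_rot":[0,-0.0084,0],"fingers":-1},{"dp":[0.0388,0,-0.0038],"delta_rot":[0,-0.0167,0],"fingers":-1},{"dp":[0.0388,0,-0.0038],"delta_rot":[0,-0.0167,0],"fingers":-1},{"dp":[0.0388,0,-0.0038],"delta_rot":[0,-0.0167,0],"fingers":-1},{"dp":[0.0388,0,-0.0038],"delta_rot":[0,-0.0167,0],"fingers":-1},{"dp":[0.0388,0,-0.001],"delta_rot":[0,-0.0167,0],"fingers":-1},{"dp":[0.0388,0,-0.001],"delta_rot":[0,-0.0167,0],"fingers":-1},{"dp":[0.0388,0,-0.001],"delta_rot":[0,-0.0167,0],"fingers":-1},{"dp":[0.0388,0,-0.0038],"delta_rot":[0,-0.0167,0],"fingers":-1},{"dp":[0.0388,0,-0.0038],"delta_rot":[0,-0.0167,0],"fingers":-1},{"dp":[0,0,0],"delta_rot":[0,0,0],"fingers":-1},{"dp":[0,0,0],"delta_rot":[0,0,0],"fingers":-1}]'
python3 -m crank '[{"dp":[0,0,0],"delta_rot":[0,0,0],"fingers":-1},{"dp":[0,0,0],"delta_rot":[0,0,0],"fingers":-1},{"dp":[0,0,0],"delta_rot":[0,0,0],"fingers":-1}]' >/dev/null
python3 - <<'E'
from h import *
p,W=cloud("scene");q,X=cloud("wrist")
cv2.imwrite("pics/w9.png",np.vstack([p[:,:,::-1][120:320,100:500],q[100:400,120:520,::-1]]))
gripfit()
E
```

```text
t: 23.93
tcp_pos: [0.4857, -0.2789, 0.2825]
tool_rot: [0.069, 0.969, -0.014, 0.236]
force: [-0.1, -0.3, -2.5]
finger_gap: 0.17
gripper_force: 122.7
[(np.float64(-0.004), np.float64(0.0161), np.int64(387)), (np.float64(0.0), np.float64(0.0163), np.int64(563)), (np.float64(0.004), np.float64(0.017), np.int64(550)), (np.float64(0.008), np.float64(0.0177), np.int64(583)), (np.float64(0.012), np.float64(0.0184), np.int64(573)), (np.float64(0.016), np.float64(0.0192), np.int64(708)), (np.float64(0.02), np.float64(0.0213), np.int64(1207)), (np.float64(0.024), np.float64(0.0226), np.int64(373))]
cross [(np.float64(-0.002), np.float64(0.0727), np.int64(66)), (np.float64(0.002), np.float64(0.0735), np.int64(306)), (np.float64(0.006), np.float64(0.0739), np.int64(497)), (np.float64(0.01), np.float64(0.0748), np.int64(397)), (np.float64(0.014), np.float64(0.0755), np.int64(407)), (np.float64(0.018), np.float64(0.0766), np.int64(167))]
```

View pics/w9.png

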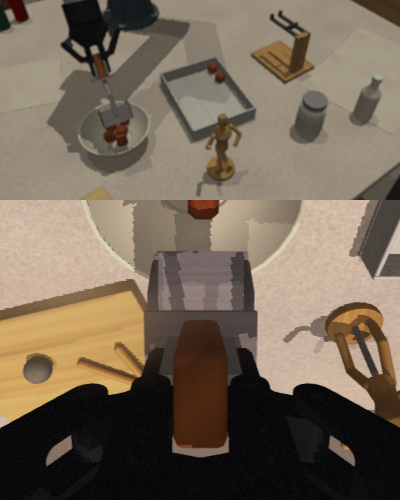

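Pan is empty (wrist crop), beads sit in the bowl, and only two are left in the tray (scene crop (213,68),(220,77)). Going back for them.

```bash

python3 -m crank '[{"dp":[-0.03,0,-0.055],"delta_rot":[0,0,0],"fingers":-1},{"dp":[-0.03,0,-0.055],"delta_rot":[0,0.0173,0],"fingers":-1},{"dp":[0,0,-0.01],"delta_rot":[0,0.0173,0],"fingers":-1},{"dp":[0,0,-0.01],"delta_rot":[0,0.0173,0],"fingers":-1},{"dp":[0,0,-0.01],"delta_rot":[0,0.0173,0],"fingers":-1},{"dp":[0,0,0],"delta_rot":[0,0.0173,0],"fingers":-1},{"dp":[0,0,0],"delta_rot":[0,0.0173,0],"fingers":-1},{"dp":[0,0,0],"delta_rot":[0,0,0],"fingers":-1}]'
python3 - <<'E'
from h import *
beads();lip(tw(-.018,.052),.10)
E
```

```text
t: 25.0
tcp_pos: [0.4872, -0.2809, 0.3546]
tool_rot: [0.068, 0.995, 0.008, -0.079]
force: [1.1, -0.1, -2.5]
finger_gap: 0.172
gripper_force: 123.0
scene 62 [-0.094  0.069] [0.456 0.065 0.028]
scene 66 [-0.046  0.07 ] [0.504 0.059 0.028]
scene 547 [ 0.017 -0.268] [ 0.517 -0.284  0.034]
side 311 [ 0.014 -0.256] [ 0.515 -0.272  0.034]
side 75 [-0.059  0.074] [0.492 0.065 0.031]
side 63 [-0.105  0.073] [0.446 0.071 0.032]
t 25.1 pos [ 0.4855 -0.2802  0.3544] F [-0.4  0.5 -2.3] gap 0.174 123.0 q [-0.69  0.43  1.46 -0.08  1.39 -2.11]
dp [-0.1393  0.6383  0.1395] rot [0.0007 0.0024 0.0017] rows 8.010168617704606
```

```bash

python3 -m crank '[{"dp":[-0.0125,0.03,0],"delta_rot":[0.0007,0.0024,0.0017],"fingers":-1},{"dp":[-0.0125,0.06,0],"delta_rot":[0,0,0],"fingers":-1},{"dp":[-0.0125,0.075,0],"delta_rot":[0,0,0],"fingers":-1},{"dp":[-0.0125,0.075,0],"delta_rot":[0,0,0],"fingers":-1},{"dp":[-0.0125,0.075,0.01],"delta_rot":[0,0,0],"fingers":-1},{"dp":[-0.0125,0.075,0.02],"delta_rot":[0,0,0],"fingers":-1},{"dp":[-0.0125,0.075,0.02],"delta_rot":[0,0,0],"fingers":-1},{"dp":[-0.0125,0.075,0.02],"delta_rot":[0,0,0],"fingers":-1},{"dp":[-0.0125,0.065,0.02],"delta_rot":[0,0,0],"fingers":-1},{"dp":[-0.0125,0.03,0.02],"delta_rot":[0,0,0],"fingers":-1},{"dp":[-0.0125,0.005,0.02],"delta_rot":[0,0,0],"fingers":-1},{"dp":[0,0,0],"delta_rot":[0,0,0],"fingers":-1}]' >/dev/null
python3 -c "from h import *;manip.snapshot('side');lip(tw(-.018,.052),.007)"
```

```text
t 26.15 pos [0.587  0.0271 0.2781] F [-1.1 -0.1 -2. ] gap 0.167 123.1 q [-0.14  0.56  1.46 -0.    1.3  -1.57]
dp [-0.0317  0.0031  0.1862] rot [-0.0002 -0.0006 -0.0002] rows 2.265511481001761
```

```bash

python3 -m crank '[{"dp":[-0.005,0.003,0.03],"delta_rot":[0,0,0],"fingers":-1},{"dp":[-0.008,0,0.045],"delta_rot":[0,0,0],"fingers":-1},{"dp":[-0.008,0,0.045],"delta_rot":[0,0,0],"fingers":-1},{"dp":[-0.005,0,0.03],"delta_rot":[0,0,0],"fingers":-1},{"dp":[-0.003,0,0.015],"delta_rot":[0,0,0],"fingers":-1},{"dp":[-0.001,0,0.006],"delta_rot":[0,0,0],"fingers":-1},{"dp":[0,0,0],"delta_rot":[0,0,0],"fingers":-1}]'
python3 -m crank '[{"dp":[-0.001,0,0.006],"delta_rot":[0,0,0],"fingers":-1},{"dp":[0,0,0],"delta_rot":[0,0,0],"fingers":-1}]'
python3 -m crank '[{"dp":[-0.001,0,0.005],"delta_rot":[0,0,0],"fingers":-1},{"dp":[0,0,0],"delta_rot":[0,0,0],"fingers":-1}]'
python3 -c "from h import *;lip(tw(-.117,.052),.005)"
```

```text
t: 26.73
tcp_pos: [0.588, 0.0279, 0.1926]
tool_rot: [0.074, 0.993, 0.006, -0.086]
force: [-0.6, -0.5, -1.9]
finger_gap: 0.173
gripper_force: 123.2
t: 26.9
tcp_pos: [0.5884, 0.0288, 0.1903]
tool_rot: [0.074, 0.994, 0.006, -0.085]
force: [-0.2, 0.7, -2.7]
finger_gap: 0.174
gripper_force: 123.2
t: 27.07
tcp_pos: [0.5881, 0.0292, 0.1873]
tool_rot: [0.073, 0.994, 0.006, -0.086]
force: [-0.4, 0.1, -1.4]
finger_gap: 0.175
gripper_force: 123.2
t 27.07 pos [0.5881 0.0292 0.1873] F [-0.4  0.1 -1.4] gap 0.175 123.2 q [-0.14  0.68  1.53  0.    1.11 -1.56]
dp [ 0.1959 -0.002   0.0455] rot [-0.0001 -0.0001 -0.0002] rows 2.4117078937107594
```

```bash

python3 -m crank '[{"dp":[-0.001,-0.001,0.005],"delta_rot":[0,0,0],"fingers":-1},{"dp":[-0.001,-0.001,0.003],"delta_rot":[0,0,0],"fingers":-1},{"dp":[0,0,0],"delta_rot":[0,0,0],"fingers":-1}]'
python3 -m crank '[{"dp":[0,0,0.003],"delta_rot":[0,0,0],"fingers":-1},{"dp":[0,0,0],"delta_rot":[0,0,0],"fingers":-1}]'
python3 -c "from h import *;lip(tw(-.117,.052),.005)"
```

```text
t: 27.32
tcp_pos: [0.5882, 0.0283, 0.1832]
tool_rot: [0.073, 0.994, 0.006, -0.086]
force: [-1.3, 1.2, 1.0]
finger_gap: 0.171
gripper_force: 123.7
t: 27.48
tcp_pos: [0.5881, 0.0284, 0.1832]
tool_rot: [0.073, 0.994, 0.006, -0.086]
force: [-2.0, 0.7, 8.9]
finger_gap: 0.167
gripper_force: 125.1
t 27.48 pos [0.5881 0.0284 0.1832] F [-2.   0.7  8.9] gap 0.167 125.1 q [-0.14  0.68  1.53  0.    1.1  -1.57]
dp [ 0.1976 -0.0004  0.0374] rot [-0.0001 -0.0001 -0.0001] rows 2.411818518038502
```

Push forward: about 100 mm.

```bash

python3 -m crank '[{"dp":[0.0098,0,0.0015],"delta_rot":[0,0,0],"fingers":-1},{"dp":[0.0197,0,0.0034],"delta_rot":[0,0,0],"fingers":-1},{"dp":[0.0197,0,0.0034],"delta_rot":[0,0,0],"fingers":-1},{"dp":[0.0197,0,0.0034],"delta_rot":[0,0,0],"fingers":-1}]'
python3 -m crank '[{"dp":[0.0197,0,0.0034],"delta_rot":[0,0,0],"fingers":-1},{"dp":[0.0197,0,0.0034],"delta_rot":[0,0,0],"fingers":-1},{"dp":[0.0197,0,0.0034],"delta_rot":[0,0,0],"fingers":-1}]'
python3 -m crank '[{"dp":[0.0197,0,0.0034],"delta_rot":[0,0,0],"fingers":-1},{"dp":[0.0197,0,0.0034],"delta_rot":[0,0,0],"fingers":-1}]'
python3 -m crank '[{"dp":[0.015,0,0.0025],"delta_rot":[0,0,0],"fingers":-1},{"dp":[0.012,0,0.002],"delta_rot":[0,0,0],"fingers":-1}]'
python3 -c "from h import *;lip(tw(-.117,.052),.005)
p,W=cloud('wrist');r=red(p)&(W[...,2]<.06);k,l,s,c=cv2.connectedComponentsWithStats(r.astype(np.uint8))
[print(s[i,4],wt(np.median(W[l==i],0)).round(3),np.median(W[l==i],0)[2].round(3)) for i in range(1,k) if s[i,4]>100]"
```

```text
t: 27.82
tcp_pos: [0.5551, 0.033, 0.1831]
tool_rot: [0.073, 0.994, 0.006, -0.083]
force: [2.5, -1.0, 4.4]
finger_gap: 0.168
gripper_force: 124.3
t: 28.07
tcp_pos: [0.5306, 0.0367, 0.1845]
tool_rot: [0.074, 0.994, 0.005, -0.075]
force: [14.6, -1.7, 10.8]
finger_gap: 0.168
gripper_force: 126.0
t: 28.23
tcp_pos: [0.5188, 0.0385, 0.1878]
tool_rot: [0.075, 0.995, 0.005, -0.065]
force: [18.0, -1.7, 28.8]
finger_gap: 0.169
gripper_force: 131.9
t: 28.4
tcp_pos: [0.5038, 0.0408, 0.1892]
tool_rot: [0.075, 0.995, 0.005, -0.068]
force: [4.0, -0.3, -0.8]
finger_gap: 0.17
gripper_force: 139.7
t 28.4 pos [0.5038 0.0408 0.1892] F [ 4.  -0.3 -0.8] gap 0.17 139.7 q [-0.14  0.58  1.76  0.    0.93 -1.56]
dp [ 0.0283 -0.0003  0.0192] rot [ 0.0002  0.0056 -0.0006] rows 0.4095664306174476
2802 [-0.094  0.066] 0.034
```

```bash

python3 -c "
from h import *
p,W=cloud('wrist');cv2.imwrite('pics/w10.png',p[:,:,::-1]);gripfit();print(manip.sense()['force'])"
```

```text
[(np.float64(0.0), np.float64(0.0169), np.int64(439)), (np.float64(0.004), np.float64(0.0173), np.int64(549)), (np.float64(0.008), np.float64(0.0181), np.int64(557)), (np.float64(0.012), np.float64(0.0187), np.int64(558)), (np.float64(0.016), np.float64(0.0194), np.int64(564)), (np.float64(0.02), np.float64(0.0203), np.int64(737)), (np.float64(0.024), np.float64(0.0224), np.int64(1186))]
cross [(np.float64(-0.006), np.float64(0.0726), np.int64(17)), (np.float64(-0.002), np.float64(0.0733), np.int64(73)), (np.float64(0.002), np.float64(0.0738), np.int64(329)), (np.float64(0.006), np.float64(0.0743), np.int64(481)), (np.float64(0.01), np.float64(0.0751), np.int64(394)), (np.float64(0.014), np.float64(0.0759), np.int64(390)), (np.float64(0.018), np.float64(0.0766), np.int64(428)), (np.float64(0.022), np.float64(0.0768), np.int64(41))]
[ 0.07767043  0.18175401 16.46642951]
```

View pics/w10.png

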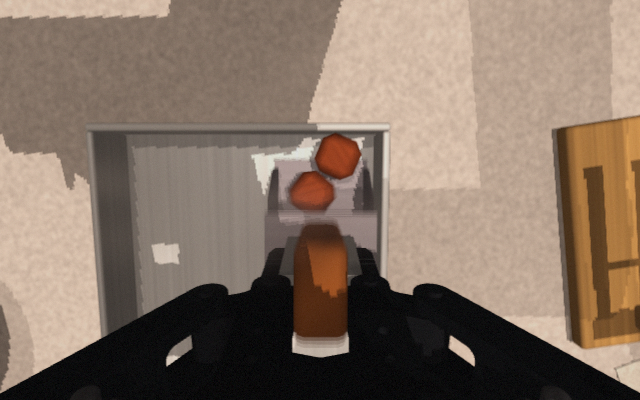

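Both beads are in the lane: one inside the pan at (312,190), the other on the lip at (338,156), against the wall. A bit more push.

```bash

python3 -m crank '[{"dp":[0.008,0,0.001],"delta_rot":[0,0,0],"fingers":-1},{"dp":[0.008,0,0.001],"delta_rot":[0,0,0],"fingers":-1}]'
python3 -m crank '[{"dp":[0.006,0,0.0005],"delta_rot":[0,0,0],"fingers":-1},{"dp":[0.004,0,0],"delta_rot":[0,0,0],"fingers":-1}]'
python3 -c "from h import *;lip(tw(-.117,.052),.005)
p,W=cloud('wrist');r=red(p)&(W[...,2]<.06);k,l,s,c=cv2.connectedComponentsWithStats(r.astype(np.uint8))
[print(s[i,4],wt(np.median(W[l==i],0)).round(3),np.median(W[l==i],0)[2].round(3)) for i in range(1,k) if s[i,4]>100]
pan()"
```

```text
t: 28.72
tcp_pos: [0.4887, 0.0429, 0.1848]
tool_rot: [0.074, 0.994, 0.005, -0.077]
force: [9.6, -0.4, 17.0]
finger_gap: 0.167
gripper_force: 123.5
t: 28.88
tcp_pos: [0.4864, 0.0432, 0.1855]
tool_rot: [0.074, 0.995, 0.005, -0.074]
force: [11.1, -1.7, 11.0]
finger_gap: 0.169
gripper_force: 122.6
t 28.88 pos [0.4864 0.0432 0.1855] F [11.1 -1.7 11. ] gap 0.169 122.6 q [-0.14  0.57  1.8   0.    0.91 -1.56]
dp [-0.0057  0.0004  0.0071] rot [-0.0001  0.0037 -0.0002] rows 0.10874090933938374
2767 [-0.101  0.055] 0.036
floor pts 894 slope deg (+ = lip lower) 24.45 x 0.0342 0.0591 z at 0: 0.1702 lip z 0.1971
wall 1 [(np.float64(-0.01), np.float64(0.1659)), (np.float64(0.0), np.float64(0.1442)), (np.float64(0.01), np.float64(0.1451)), (np.float64(0.019999999999999997), np.float64(0.1603)), (np.float64(0.03), np.float64(0.1466)), (np.float64(0.04), np.float64(0.1461))]
wall -1 [(np.float64(-0.01), np.float64(0.1636)), (np.float64(0.0), np.float64(0.144)), (np.float64(0.01), np.float64(0.1453)), (np.float64(0.019999999999999997), np.float64(0.1602)), (np.float64(0.03), np.float64(0.1465)), (np.float64(0.04), np.float64(0.1462))]
```

```bash

python3 -m crank '[{"dp":[-0.027,0,-0.01],"delta_rot":[0,0.014,0],"fingers":-1},{"dp":[-0.027,0,-0.009],"delta_rot":[0,0.014,0],"fingers":-1},{"dp":[-0.027,0,-0.009],"delta_rot":[0,0.014,0],"fingers":-1},{"dp":[-0.027,0,-0.009],"delta_rot":[0,0.0125,0],"fingers":-1},{"dp":[0,0,0],"delta_rot":[0,0,0],"fingers":-1},{"dp":[0.009,0,-0.018],"delta_rot":[0,0,0],"fingers":-1},{"dp":[0.018,0,-0.0356],"delta_rot":[0,0,0],"fingers":-1},{"dp":[0.018,0,-0.0356],"delta_rot":[0,0,0],"fingers":-1},{"dp":[0.018,0,-0.0356],"delta_rot":[0,0,0],"fingers":-1},{"dp":[0.018,0,-0.0356],"delta_rot":[0,0,0],"fingers":-1},{"dp":[0.009,0,-0.018],"delta_rot":[0,0,0],"fingers":-1},{"dp":[0,0,0],"delta_rot":[0,0,0],"fingers":-1}]'
python3 - <<'E'
from h import *
p,W=cloud("wrist");s=manip.sense();T=R.from_quat(s['tool_rot']).inv().apply(W.reshape(-1,3)-s['tcp_pos']).reshape(400,640,3)
r=red(p)&(T[...,2]<.2)&(T[...,2]>.1);k,l,st,c=cv2.connectedComponentsWithStats(r.astype(np.uint8))
[print("pan",st[i,4],np.median(T[l==i],0).round(3),np.median(W[l==i],0).round(3)) for i in range(1,k) if st[i,4]>60]
beads();gripfit()
V=[cloud("scene"),cloud("side")];Q=np.concatenate([w.reshape(-1,3) for _,w in V])
b=box(Q,(.42,.65),(-.42,-.18),(.055,.066));print("bowl",circ(b),len(b))
lip((.543,-.291),.11,18)
E
```

```text
t: 29.98
tcp_pos: [0.5378, 0.036, 0.2863]
tool_rot: [0.071, 0.965, 0.018, -0.253]
force: [-0.9, 0.2, -2.3]
finger_gap: 0.17
gripper_force: 120.8
pan 1466 [0.012 0.011 0.155] [0.453 0.06  0.155]
pan 652 [ 0.002 -0.014  0.153] [0.459 0.034 0.153]
scene 562 [ 0.016 -0.268] [ 0.516 -0.285  0.034]
side 313 [ 0.013 -0.256] [ 0.514 -0.272  0.034]
[(np.float64(0.0), np.float64(0.0187), np.int64(27)), (np.float64(0.004), np.float64(0.0181), np.int64(505)), (np.float64(0.008), np.float64(0.019), np.int64(592)), (np.float64(0.012), np.float64(0.0201), np.int64(595)), (np.float64(0.016), np.float64(0.0212), np.int64(582)), (np.float64(0.02), np.float64(0.0223), np.int64(632)), (np.float64(0.024), np.float64(0.0235), np.int64(701))]
cross [(np.float64(-0.002), np.float64(0.0742), np.int64(43)), (np.float64(0.002), np.float64(0.0756), np.int64(253)), (np.float64(0.006), np.float64(0.0761), np.int64(518)), (np.float64(0.01), np.float64(0.0775), np.int64(402)), (np.float64(0.014), np.float64(0.0786), np.int64(398)), (np.float64(0.018), np.float64(0.0794), np.int64(234))]
bowl (array([ 0.53523545, -0.29226165]), np.float64(0.084499607182078)) 861
t 30.28 pos [0.5375 0.0358 0.2827] F [-0.2 -0.1 -2.6] gap 0.171 120.8 q [-0.14  0.61  1.42  0.    1.62 -1.57]
dp [-0.3071 -0.6446 -0.122 ] rot [-0.     -0.0052 -0.0002] rows 8.685724483243806
```

Tray is empty and both last beads are in the pan. The in-grip tilt is now about 14.8°; I update the model and carry.

```bash
sed -i 's/^G=9.8.*/G=14.8;LX,LZ=.017,.187/' h.py; python3 -c "from h import *;lip((.543,-.291),.115,15)"
```

```text
t 30.28 pos [0.5375 0.0358 0.2827] F [-0.2 -0.1 -2.6] gap 0.171 120.8 q [-0.14  0.61  1.42  0.    1.62 -1.57]
dp [-0.2941 -0.6446 -0.1351] rot [-0.      0.0003 -0.0002] rows 8.648508977851446
```

```bash

python3 -m crank '[{"dp":[-0.012,-0.026,-0.0054],"delta_rot":[0,0,0],"fingers":-1},{"dp":[-0.0235,-0.0515,-0.011],"delta_rot":[0,0,0],"fingers":-1},{"dp":[-0.0324,-0.071,-0.015],"delta_rot":[0,0,0],"fingers":-1},{"dp":[-0.0324,-0.071,-0.015],"delta_rot":[0,0,0],"fingers":-1},{"dp":[-0.0324,-0.071,-0.015],"delta_rot":[0,0,0],"fingers":-1},{"dp":[-0.0324,-0.071,-0.015],"delta_rot":[0,0,0],"fingers":-1},{"dp":[-0.0324,-0.071,-0.015],"delta_rot":[0,0,0],"fingers":-1},{"dp":[-0.0324,-0.071,-0.015],"delta_rot":[0,0,0],"fingers":-1},{"dp":[-0.0324,-0.071,-0.015],"delta_rot":[0,0,0],"fingers":-1},{"dp":[-0.02,-0.045,-0.0095],"delta_rot":[0,0,0],"fingers":-1},{"dp":[-0.009,-0.019,-0.004],"delta_rot":[0,0,0],"fingers":-1},{"dp":[-0.003,-0.006,-0.001],"delta_rot":[0,0,0],"fingers":-1}]'
python3 - <<'E'
from h import *
V=[cloud("scene"),cloud("side")];Q=np.concatenate([w.reshape(-1,3) for _,w in V])
b=box(Q,(.42,.65),(-.42,-.18),(.055,.063));print("bowl",circ(b),len(b))
lip((.543,-.291),.115,15);gripfit()
E
```

```text
t: 31.28
tcp_pos: [0.6501, -0.311, 0.2686]
tool_rot: [0.073, 0.964, 0.019, -0.255]
force: [-0.8, 0.6, -3.7]
finger_gap: 0.17
gripper_force: 120.8
bowl (array([ 0.53479215, -0.29209436]), np.float64(0.08528144490306169)) 667
t 31.38 pos [ 0.6501 -0.3079  0.2692] F [ 0.6 -0.  -1.8] gap 0.171 120.9 q [-0.54  0.88  0.87 -0.2   1.87 -1.97]
dp [0.0008 0.0021 0.0013] rot [ 0.0003  0.0004 -0.0003] rows 0.03153799292326735
[(np.float64(0.0), np.float64(0.0191), np.int64(103)), (np.float64(0.004), np.float64(0.0189), np.int64(534)), (np.float64(0.008), np.float64(0.0198), np.int64(586)), (np.float64(0.012), np.float64(0.0209), np.int64(582)), (np.float64(0.016), np.float64(0.022), np.int64(584)), (np.float64(0.02), np.float64(0.0232), np.int64(640)), (np.float64(0.024), np.float64(0.0244), np.int64(693))]
cross [(np.float64(-0.002), np.float64(0.0753), np.int64(54)), (np.float64(0.002), np.float64(0.0764), np.int64(284)), (np.float64(0.006), np.float64(0.0769), np.int64(534)), (np.float64(0.01), np.float64(0.0784), np.int64(403)), (np.float64(0.014), np.float64(0.0795), np.int64(401)), (np.float64(0.018), np.float64(0.0803), np.int64(186))]
```

```bash

python3 -m crank '[{"dp":[-0.017,0,-0.01],"delta_rot":[0,0,0],"fingers":-1},{"dp":[-0.017,0,-0.01],"delta_rot":[0,0,0],"fingers":-1},{"dp":[0.0196,0,-0.001],"delta_rot":[0,-0.0084,0],"fingers":-1},{"dp":[0.0392,0,-0.0016],"delta_rot":[0,-0.0167,0],"fingers":-1},{"dp":[0.0392,0,-0.0016],"delta_rot":[0,-0.0167,0],"fingers":-1},{"dp":[0.0392,0,0.001],"delta_rot":[0,-0.0167,0],"fingers":-1},{"dp":[0.0392,0,0.001],"delta_rot":[0,-0.0167,0],"fingers":-1},{"dp":[0.0392,0,0.001],"delta_rot":[0,-0.0167,0],"fingers":-1},{"dp":[0.0392,0,0.001],"delta_rot":[0,-0.0167,0],"fingers":-1},{"dp":[0.0392,0,-0.0016],"delta_rot":[0,-0.0167,0],"fingers":-1},{"dp":[0.0392,0,-0.0016],"delta_rot":[0,-0.0167,0],"fingers":-1},{"dp":[0.0392,0,-0.0016],"delta_rot":[0,-0.0167,0],"fingers":-1}]'
python3 -m crank '[{"dp":[0,0,0],"delta_rot":[0,0,0],"fingers":-1},{"dp":[0,0,0],"delta_rot":[0,0,0],"fingers":-1},{"dp":[0,0,0],"delta_rot":[0,0,0],"fingers":-1},{"dp":[0,0,0],"delta_rot":[0,0,0],"fingers":-1}]'
python3 - <<'E'
from h import *
p,W=cloud("wrist");s=manip.sense();T=R.from_quat(s['tool_rot']).inv().apply(W.reshape(-1,3)-s['tcp_pos']).reshape(400,640,3)
r=red(p)&(T[...,2]<.19)&(T[...,2]>.1);k,l,st,c=cv2.connectedComponentsWithStats(r.astype(np.uint8))
[print("pan",st[i,4],np.median(T[l==i],0).round(3),np.median(W[l==i],0).round(3)) for i in range(1,k) if st[i,4]>60]
beads()
E
```

```text
t: 32.43
tcp_pos: [0.4961, -0.2801, 0.2875]
tool_rot: [0.069, 0.971, -0.015, 0.228]
force: [0.1, 1.0, -2.9]
finger_gap: 0.166
gripper_force: 121.2
t: 32.77
tcp_pos: [0.5005, -0.284, 0.288]
tool_rot: [0.069, 0.971, -0.016, 0.228]
force: [0.8, 0.1, -2.0]
finger_gap: 0.171
gripper_force: 120.9
scene 398 [ 0.041 -0.28 ] [ 0.538 -0.3    0.034]
side 489 [ 0.021 -0.262] [ 0.522 -0.279  0.04 ]
```

```bash

python3 -m crank '[{"dp":[-0.03,0,-0.055],"delta_rot":[0,0,0],"fingers":-1},{"dp":[-0.03,0,-0.055],"delta_rot":[0,0.0164,0],"fingers":-1},{"dp":[0,0,-0.01],"delta_rot":[0,0.0164,0],"fingers":-1},{"dp":[0,0,-0.01],"delta_rot":[0,0.0164,0],"fingers":-1},{"dp":[0,0,-0.01],"delta_rot":[0,0.0164,0],"fingers":-1},{"dp":[0,0,0],"delta_rot":[0,0.0164,0],"fingers":-1},{"dp":[0,0,0],"delta_rot":[0,0.0164,0],"fingers":-1},{"dp":[0,0,0],"delta_rot":[0,0.0164,0],"fingers":-1},{"dp":[0,0,0],"delta_rot":[0,0,0],"fingers":-1},{"dp":[0,0,0],"delta_rot":[0,0,0],"fingers":-1},{"dp":[0,0,0],"delta_rot":[0,0,0],"fingers":-1}]'
cat >>h.py <<'E'
GX,GZ=.0059,.0448
def hang(x,y,z,yaw=177.8):
    t=np.radians(G);w=np.radians(yaw);f=np.array([np.cos(w),np.sin(w)])
    c=np.array([x,y])-f*(GX*np.cos(t)+GZ*np.sin(t));plan(c[0],c[1],z-GX*np.sin(t)+GZ*np.cos(t),w,G)
E
python3 - <<'E'
from h import *
beads();gripfit();hang(.375,.1,.235)
V=[cloud("scene"),cloud("side")];Q=np.concatenate([w.reshape(-1,3) for _,w in V])
b=box(Q,(.42,.65),(-.42,-.18),(.055,.066));print("bowl",circ(b),len(b))
for lo,hi in((.143,.153),(.155,.166)):
    f=box(Q,(.4,.65),(.2,.4),(lo,hi));print("fork",rect(f),f.min(0),f.max(0))
f=box(Q,(.4,.65),(.2,.4),(.143,.153));f=f[(f[:,0]>.485)&(f[:,0]<.535)];print(np.histogram(f[:,1],np.arange(.255,.325,.004)))
for i in range(2):
    p,W=V[i];r=red(p)&(W[...,2]>.012);Z=W[r];Z=Z[(abs(Z[:,0]-.533)<.09)&(abs(Z[:,1]+.291)<.09)];print("bead zmax",Z.max(0),Z.min(0))
E
```

```text
t: 33.83
tcp_pos: [0.4976, -0.2833, 0.3635]
tool_rot: [0.071, 0.989, 0.011, -0.129]
force: [0.8, -0.6, -1.7]
finger_gap: 0.172
gripper_force: 120.9
scene 671 [ 0.031 -0.272] [ 0.53  -0.29   0.039]
side 475 [ 0.02  -0.261] [ 0.521 -0.278  0.041]
[(np.float64(0.0), np.float64(0.0184), np.int64(105)), (np.float64(0.004), np.float64(0.0182), np.int64(526)), (np.float64(0.008), np.float64(0.0192), np.int64(607)), (np.float64(0.012), np.float64(0.0203), np.int64(598)), (np.float64(0.016), np.float64(0.0214), np.int64(595)), (np.float64(0.02), np.float64(0.0226), np.int64(657)), (np.float64(0.024), np.float64(0.0237), np.int64(695))]
cross [(np.float64(-0.002), np.float64(0.0746), np.int64(50)), (np.float64(0.002), np.float64(0.0757), np.int64(289)), (np.float64(0.006), np.float64(0.0763), np.int64(515)), (np.float64(0.01), np.float64(0.0778), np.int64(394)), (np.float64(0.014), np.float64(0.0788), np.int64(393)), (np.float64(0.018), np.float64(0.0796), np.int64(190))]
t 33.98 pos [ 0.4969 -0.2835  0.3642] F [-0.2 -0.  -2.1] gap 0.17 120.9 q [-0.66  0.48  1.37 -0.13  1.53 -2.07]
dp [0.2613 0.727  0.2528] rot [ 0.0048 -0.0004 -0.0162] rows 9.746047717120186
bowl (array([ 0.53407486, -0.2927117 ]), np.float64(0.07908615875053537)) 972
fork (array([539.5, 288. ]), array([134.1,  54.3]), 1.1) [0.47201916 0.26192532 0.14300578] [0.60656741 0.31627084 0.15296946]
fork (array([512.5, 290.1]), array([81. , 46.5]), 1.3) [0.47156139 0.2660842  0.15500722] [0.55323798 0.31281493 0.16394127]
(array([  0,   0,  17,  52,  77, 100,   0,   0,   0,   0,   2,  43,  79,
        76,  69,   0,   0]), array([0.255, 0.259, 0.263, 0.267, 0.271, 0.275, 0.279, 0.283, 0.287,
       0.291, 0.295, 0.299, 0.303, 0.307, 0.311, 0.315, 0.319, 0.323]))
bead zmax [ 0.56728735 -0.24404709  0.44258654] [ 0.46889315 -0.35122805  0.01258725]
bead zmax [ 0.55968397 -0.24277563  0.32299272] [ 0.46253886 -0.34024018  0.01515491]
```

```bash

python3 -m crank '[{"dp":[0,0,0],"delta_rot":[0.0048,-0.0004,-0.0175],"fingers":-1},{"dp":[0,0,0],"delta_rot":[0,0,0],"fingers":-1}]' 
python3 -c "from h import *;hang(.39,.29,.24,179)"
```

```text
t: 34.25
tcp_pos: [0.4971, -0.2832, 0.3643]
tool_rot: [0.014, 0.992, 0.003, -0.129]
force: [-0.1, 0.3, -2.0]
finger_gap: 0.166
gripper_force: 120.9
t 34.25 pos [ 0.4971 -0.2832  0.3643] F [-0.1  0.3 -2. ] gap 0.166 120.9 q [-0.65  0.47  1.37 -0.15  1.51 -2.17]
dp [0.1621 1.14   0.2159] rot [ 0.0008 -0.     -0.0015] rows 14.047343965308466
```

```bash

python3 -m crank '[{"dp":[0.01,0.04,0],"delta_rot":[0.0008,0,-0.0015],"fingers":-1},{"dp":[0.01,0.072,0],"delta_rot":[0,0,0],"fingers":-1},{"dp":[0.01,0.075,0],"delta_rot":[0,0,0],"fingers":-1},{"dp":[0.01,0.075,0],"delta_rot":[0,0,0],"fingers":-1},{"dp":[0.01,0.075,0],"delta_rot":[0,0,0],"fingers":-1},{"dp":[0.01,0.075,0],"delta_rot":[0,0,0],"fingers":-1},{"dp":[0.01,0.075,0],"delta_rot":[0,0,0],"fingers":-1},{"dp":[0.01,0.075,0],"delta_rot":[0,0,0],"fingers":-1},{"dp":[0.01,0.075,0],"delta_rot":[0,0,0],"fingers":-1},{"dp":[0.01,0.075,0],"delta_rot":[0,0,0],"fingers":-1},{"dp":[0.01,0.075,0],"delta_rot":[0,0,0],"fingers":-1},{"dp":[0.01,0.075,0.01],"delta_rot":[0,0,0],"fingers":-1}]' >/dev/null
python3 -m crank '[{"dp":[0.01,0.07,0.03],"delta_rot":[0,0,0],"fingers":-1},{"dp":[0.01,0.07,0.03],"delta_rot":[0,0,0],"fingers":-1},{"dp":[0.01,0.07,0.03],"delta_rot":[0,0,0],"fingers":-1},{"dp":[0.01,0.04,0.03],"delta_rot":[0,0,0],"fingers":-1},{"dp":[0,0.02,0.03],"delta_rot":[0,0,0],"fingers":-1},{"dp":[0,0,0.02],"delta_rot":[0,0,0],"fingers":-1},{"dp":[0,0,0],"delta_rot":[0,0,0],"fingers":-1},{"dp":[0,0,0],"delta_rot":[0,0,0],"fingers":-1}]'
python3 -c "
from h import *
hang(.39,.29,.213,179)
p,W=cloud('side');m=(p[...,0]>1.3*p[...,2])&(p[...,0]>30)
g=box(W,(.33,.47),(.24,.34),(.19,.29));print(g.min(0),g.max(0))
gripfit()"
```

```text
t: 35.92
tcp_pos: [0.4081, 0.2842, 0.2973]
tool_rot: [0.01, 0.992, 0.001, -0.13]
force: [0.4, 0.4, -1.7]
finger_gap: 0.166
gripper_force: 120.9
t 35.92 pos [0.4081 0.2842 0.2973] F [ 0.4  0.4 -1.7] gap 0.166 120.9 q [ 0.34  0.44  1.65  0.09  1.3  -1.24]
dp [-0.0197  0.011   0.0827] rot [-0.     -0.0003 -0.0005] rows 1.027333905047079
[0.36746205 0.2400045  0.21661389] [0.42373218 0.33072388 0.28995316]
[(np.float64(0.0), np.float64(0.019), np.int64(72)), (np.float64(0.004), np.float64(0.0184), np.int64(512)), (np.float64(0.008), np.float64(0.0194), np.int64(584)), (np.float64(0.012), np.float64(0.0204), np.int64(581)), (np.float64(0.016), np.float64(0.0215), np.int64(586)), (np.float64(0.02), np.float64(0.0226), np.int64(627)), (np.float64(0.024), np.float64(0.0239), np.int64(699))]
cross [(np.float64(-0.002), np.float64(0.0748), np.int64(42)), (np.float64(0.002), np.float64(0.0758), np.int64(260)), (np.float64(0.006), np.float64(0.0764), np.int64(518)), (np.float64(0.01), np.float64(0.0778), np.int64(391)), (np.float64(0.014), np.float64(0.0788), np.int64(399)), (np.float64(0.018), np.float64(0.0797), np.int64(226))]
```

```bash

python3 -m crank '[{"dp":[-0.007,0.004,0.028],"delta_rot":[0,0,0],"fingers":-1},{"dp":[-0.007,0.004,0.028],"delta_rot":[0,0,0],"fingers":-1},{"dp":[-0.006,0.003,0.027],"delta_rot":[0,0,0],"fingers":-1},{"dp":[0,0,0],"delta_rot":[0,0,0],"fingers":-1},{"dp":[0,0,0],"delta_rot":[0,0,0],"fingers":-1}]'
python3 - <<'E'
from h import *
hang(.511,.29,.213,179)
p,W=cloud('wrist');s=manip.sense();Q=W.reshape(-1,3)
f=box(Q,(.455,.62),(.24,.34),(.14,.166));print("fork wrist",len(f),np.histogram(f[:,1],np.arange(.255,.325,.004)))
V=[cloud('side'),cloud('scene')];Q=np.concatenate([w.reshape(-1,3) for _,w in V])
c=box(Q,(.34,.45),(.25,.33),(.172,.190));print("cross",rect(c),len(c),np.median(c,0))
E
```

```text
t: 36.43
tcp_pos: [0.4079, 0.2894, 0.255]
tool_rot: [0.01, 0.992, 0.001, -0.129]
force: [0.9, 0.3, -1.5]
finger_gap: 0.17
gripper_force: 121.1
t 36.43 pos [0.4079 0.2894 0.255 ] F [ 0.9  0.3 -1.5] gap 0.17 121.1 q [ 0.35  0.5   1.69  0.1   1.2  -1.25]
dp [-0.2324  0.0056 -0.0612] rot [ 0.0001 -0.0002 -0.0005] rows 2.8825773581851495
fork wrist 0 (array([0, 0, 0, 0, 0, 0, 0, 0, 0, 0, 0, 0, 0, 0, 0, 0, 0]), array([0.255, 0.259, 0.263, 0.267, 0.271, 0.275, 0.279, 0.283, 0.287,
       0.291, 0.295, 0.299, 0.303, 0.307, 0.311, 0.315, 0.319, 0.323]))
cross (array([388.2, 288.6]), array([53.8, 39.9]), 88.1) 633 [0.37878987 0.30100052 0.18179856]
```

```bash

python3 -m crank '[{"dp":[-0.0232,0.0003,-0.0061],"delta_rot":[0,0,0],"fingers":-1},{"dp":[-0.0232,0.0003,-0.0061],"delta_rot":[0,0,0],"fingers":-1},{"dp":[-0.0232,0.0003,-0.0061],"delta_rot":[0,0,0],"fingers":-1},{"dp":[-0.0232,0.0003,-0.0061],"delta_rot":[0,0,0],"fingers":-1},{"dp":[-0.0232,0.0003,-0.0061],"delta_rot":[0,0,0],"fingers":-1}]'
python3 -m crank '[{"dp":[-0.0232,0.0003,-0.0061],"delta_rot":[0,0,0],"fingers":-1},{"dp":[-0.0232,0.0003,-0.0061],"delta_rot":[0,0,0],"fingers":-1},{"dp":[-0.0232,0.0003,-0.0061],"delta_rot":[0,0,0],"fingers":-1}]'
python3 -m crank '[{"dp":[-0.0232,0.0003,-0.0061],"delta_rot":[0,0,0],"fingers":-1},{"dp":[-0.02,0,-0.005],"delta_rot":[0,0,0],"fingers":-1},{"dp":[0,0,0],"delta_rot":[0,0,0],"fingers":-1}]'
python3 - <<'E'
from h import *
hang(.511,.29,.185,179)
p,W=cloud('side');cv2.imwrite('pics/s11.png',cv2.resize(p[180:400,120:420,::-1],None,fx=2,fy=2))
E
```

```text
t: 37.0
tcp_pos: [0.4684, 0.2894, 0.2556]
tool_rot: [0.01, 0.992, 0.001, -0.128]
force: [-0.1, -0.3, -3.0]
finger_gap: 0.168
gripper_force: 121.1
t: 37.25
tcp_pos: [0.5044, 0.2891, 0.2554]
tool_rot: [0.01, 0.992, 0.001, -0.128]
force: [0.0, -0.0, -1.2]
finger_gap: 0.171
gripper_force: 121.1
t: 37.5
tcp_pos: [0.5267, 0.2886, 0.2546]
tool_rot: [0.01, 0.992, 0.001, -0.129]
force: [1.3, 0.7, -1.5]
finger_gap: 0.167
gripper_force: 120.9
t 37.5 pos [0.5267 0.2886 0.2546] F [ 1.3  0.7 -1.5] gap 0.167 120.9 q [ 0.29  0.63  1.42  0.08  1.35 -1.29]
dp [-0.0169  0.0022  0.053 ] rot [ 0.0001 -0.0002 -0.0005] rows 0.6677342632844565
```

View pics/s11.png

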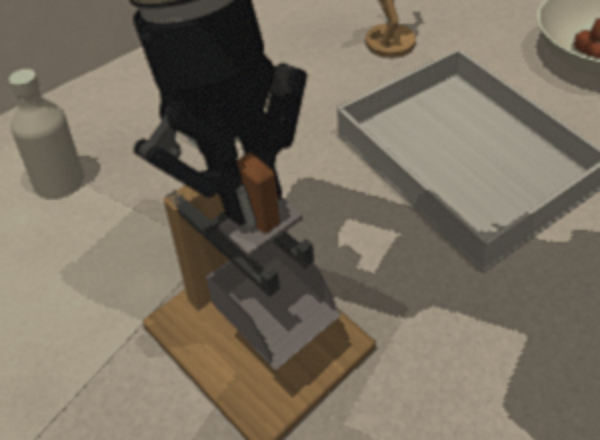

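The crosspiece is level above the prongs, inside of the tips, stem between them; tray is empty. Lowering to contact.

```bash

python3 -m crank '[{"dp":[-0.004,0.001,0.014],"delta_rot":[0,0,0],"fingers":-1},{"dp":[-0.004,0.001,0.014],"delta_rot":[0,0,0],"fingers":-1},{"dp":[-0.003,0,0.012],"delta_rot":[0,0,0],"fingers":-1},{"dp":[0,0,0],"delta_rot":[0,0,0],"fingers":-1}]'
python3 -m crank '[{"dp":[-0.001,0,0.005],"delta_rot":[0,0,0],"fingers":-1},{"dp":[0,0,0],"delta_rot":[0,0,0],"fingers":-1}]'
python3 -m crank '[{"dp":[-0.001,0,0.004],"delta_rot":[0,0,0],"fingers":-1},{"dp":[0,0,0],"delta_rot":[0,0,0],"fingers":-1}]'
python3 -m crank '[{"dp":[-0.001,0,0.003],"delta_rot":[0,0,0],"fingers":-1},{"dp":[0,0,0],"delta_rot":[0,0,0],"fingers":-1}]'
python3 -c "from h import *;hang(.511,.29,.185,179)"
```

```text
t: 37.88
tcp_pos: [0.5246, 0.2896, 0.2316]
tool_rot: [0.01, 0.991, 0.001, -0.131]
force: [-0.7, -1.2, -0.8]
finger_gap: 0.171
gripper_force: 120.9
t: 38.05
tcp_pos: [0.5254, 0.2899, 0.2303]
tool_rot: [0.01, 0.992, 0.001, -0.13]
force: [0.4, 0.0, -2.3]
finger_gap: 0.166
gripper_force: 120.9
t: 38.22
tcp_pos: [0.5257, 0.2899, 0.2287]
tool_rot: [0.01, 0.992, 0.001, -0.129]
force: [-0.6, -0.1, -2.0]
finger_gap: 0.171
gripper_force: 120.9
t: 38.38
tcp_pos: [0.526, 0.2899, 0.2281]
tool_rot: [0.01, 0.992, 0.001, -0.129]
force: [-1.3, -0.4, 2.7]
finger_gap: 0.172
gripper_force: 121.7
t 38.38 pos [0.526  0.2899 0.2281] F [-1.3 -0.4  2.7] gap 0.172 121.7 q [ 0.29  0.66  1.44  0.08  1.29 -1.29]
dp [-0.0048 -0.0003  0.0013] rot [ 0.0001 -0.0001 -0.0003] rows 0.06032308673097576
```

```bash

python3 -m crank '[{"dp":[0,0,0],"delta_rot":[0,0,0],"fingers":-0.3},{"dp":[0,0,0],"delta_rot":[0,0,0],"fingers":-0.3},{"dp":[0,0,0],"delta_rot":[0,0,0],"fingers":-0.1},{"dp":[0,0,0],"delta_rot":[0,0,0],"fingers":0.1},{"dp":[0,0,0],"delta_rot":[0,0,0],"fingers":0.2},{"dp":[0,0,0],"delta_rot":[0,0,0],"fingers":0.2},{"dp":[0,0,0],"delta_rot":[0,0,0],"fingers":0.2},{"dp":[0,0,0],"delta_rot":[0,0,0],"fingers":0.2}]'
python3 -m crank '[{"dp":[0.005,0,-0.02],"delta_rot":[0,0,0],"fingers":0.2},{"dp":[0.01,0,-0.04],"delta_rot":[0,0,0],"fingers":0.2},{"dp":[0.015,0,-0.06],"delta_rot":[0,0,0],"fingers":0.2},{"dp":[0.018,0,-0.07],"delta_rot":[0,0,0],"fingers":0.2},{"dp":[0.018,0,-0.07],"delta_rot":[0,0,0],"fingers":0.2},{"dp":[0.018,0,-0.07],"delta_rot":[0,0,0],"fingers":0.2},{"dp":[0,0,0],"delta_rot":[0,0,0],"fingers":0.2},{"dp":[0,0,0],"delta_rot":[0,0,0],"fingers":0.2},{"dp":[0,0,0],"delta_rot":[0,0,0],"fingers":0.2}]'
python3 - <<'E'
from h import *
V=[cloud("scene"),cloud("side"),cloud("wrist")];Q=np.concatenate([w.reshape(-1,3) for _,w in V])
for i,(p,W) in enumerate(V):
    g=box(W,(.46,.57),(.25,.33),(.195,.225));print("grip",i,len(g),rect(g) if len(g)>5 else 0,np.percentile(g[:,2],98) if len(g) else 0)
b=box(Q,(.42,.65),(-.42,-.18),(.056,.064));print("bowl",circ(b),len(b))
from scipy.spatial.transform import Rotation
for i in(0,1):
    p,W=V[i];r=red(p)&(W[...,2]>.012)&(W[...,2]<.12);Z=W[r];Z=Z[(abs(Z[:,0]-.5)<.25)&(abs(Z[:,1]+.2)<.3)]
    print("beads: z",np.percentile(Z[:,2],[50,95,99.5]).round(3),"rmax",np.percentile(np.hypot(Z[:,0]-.5335,Z[:,1]+.292),99).round(3),"y",Z[:,1].min(),Z[:,1].max())
p,W=V[0];a=p[200:300,170:260,::-1];q,X=V[1];c=q[150:250,370:470,::-1]
cv2.imwrite("pics/b12.png",np.hstack([cv2.resize(a,(360,400),interpolation=2),cv2.resize(c,(400,400),interpolation=2)]))
E
```

```text
t: 39.05
tcp_pos: [0.5258, 0.2899, 0.2272]
tool_rot: [0.01, 0.992, 0.001, -0.129]
force: [0.6, 0.9, -0.2]
finger_gap: 0.599
gripper_force: 0.0
t: 39.8
tcp_pos: [0.5271, 0.2897, 0.3978]
tool_rot: [0.01, 0.992, 0.001, -0.129]
force: [-0.2, 0.1, -0.4]
finger_gap: 0.6
gripper_force: 0.0
grip 0 71 (array([505.4, 286.7]), array([17.4, 33.2]), 83.9) 0.21197308890359284
grip 1 287 (array([504.2, 291.4]), array([16.3, 30.4]), 89.4) 0.2117534615163537
grip 2 795 (array([504.3, 291.1]), array([15.5, 29.3]), 88.9) 0.21335122987964805
bowl (array([ 0.53400954, -0.29259784]), np.float64(0.07939334281141162)) 875
beads: z [0.04  0.06  0.063] rmax 0.064 y -0.3517901203614057 -0.24388903369278186
beads: z [0.041 0.059 0.062] rmax 0.072 y -0.34236122443012135 -0.24217701631984428
```

View pics/b12.png

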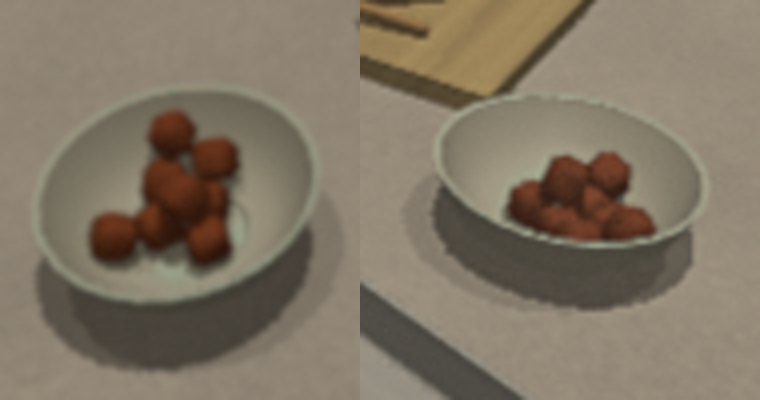

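All eight beads are in the bowl (tops at most 63 mm), and the scoop hangs at the same height and place as at the start. The gripper is clear, so I hand in.

```bash
python3 -c "from station import manip;print(manip.sign_off())"
```

```text
the job is handed in; nothing more can be done
None
```

I handed the job in after about 40 s of robot time: all 8 beads are in the upright bowl, and the scoop hangs released on its prongs about 8 mm from its place along the fork. During the second scoop the pan's rear briefly caught the top of the tray's far wall, showing about 98 N at the wrist against the 120 N limit and tilting the scoop in the grip. I corrected for that, and the sign-off itself returned no verdict.

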